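# Fit the grinder pump's compression nut: finger-tight plus one flat

## Task

Run the brass compression nut on the blue coolant pump down clockwise with the gripper's fingers until it is firmly finger-tight, which brings the red pointer of the ring under it to the white mark and no further. Then use the red-handled spanner to turn the nut one more flat (a sixth of a turn), so that the pointer stands at the green mark, without overshooting or jamming the spanner on the nut. Lay the spanner back on its wooden rest and leave everything else alone.

Things in the scene. Friction and masses are not known exactly. Their poses are not given: they have to be found in the camera images.
- pump: Blue coolant pump, fixed to the bench, a 100 x 100 x 48 mm block; origin at the centre of its underside, z up. The fitting stands upright on its z axis: brass boss, steel witness ring (42 mm across, top 57 mm over the bench), brass nut, and a fixed copper tube, 16 mm thick, that sticks out of the nut to 102 mm over the bench.
- nut: Brass hexagon nut on the pump's vertical axis, 32 mm across flats, from 59 to 74 mm over the bench; origin: centre of its underside, z up. Two flats face its own +x and -x, the others follow every 60 deg. It only turns, at one height: clockwise from above (its yaw falls) tightens. It starts 1.1 to 2.2 rad short of finger-tight; that angle is to be felt. It stays as it is left.
- nut_mid (a point): Centre of the nut, 66.5 mm over the bench (turns with it). The nut runs with 0.12 N m of drag; once it meets the ferrule, the last 0.2 to 0.25 rad take 0.25 N m and move the witness ring along; then it is finger-tight, felt as an abrupt firm stop. Over 0.7 N m turns it (and the ring) on from there, for the spanner only. The ring never comes back.
- pointer (a point): Tip of the red pointer of the steel witness ring, 33 mm from the nut's axis, 53 mm over the bench. It starts 7 to 8 mm (0.2 to 0.25 rad) anticlockwise of the white mark, stands still while the nut runs free, is at the white mark when the nut is finger-tight, and turns on with the nut.
- white_mark (a point): The white mark on the pump's top, 33 mm from the axis, 53 mm over the bench, at +150 deg about z from the pump's x axis: where the pointer is when finger-tight.
- green_mark (a point): The green mark on the pump's top, 33 mm from the axis, at +90 deg about z from the pump's x axis (60 deg clockwise from the white one): where the pointer must end.
- spanner: Loose open-ended spanner, 0.28 kg, lying flat; origin on its underside at the middle of its red handle (its centre of mass), x along it towards the open jaw, z up. Handle 16 mm wide, 12 mm thick, from 95 mm behind the origin to 74 mm ahead. Steel head 10 mm thick at the handle's mid-height, 56 mm wide, reaching 130 mm ahead of the origin.
- jaw (a point): Centre of the jaw, 105 mm ahead of the spanner's origin, 6 mm over its underside; belongs on the nut's axis. Cheeks parallel, 33.5 mm apart (1.5 mm play on the nut: 0.09 rad of slack either way), back wall 20 mm behind this point, flared tips 25 mm ahead. Slid on from the side, square to two flats: spanner yaw = nut yaw + 30 deg + any multiple of 60 deg.
- rest: Fixed wooden spanner rest, left or right of the pump: base 170 x 70 x 8 mm, two cross bars 14 mm thick at 55 mm ahead of and behind its centre, tops 40 mm over the bench, their ends raised by 10 mm over the outer 8 mm. Origin: centre of its underside; the spanner lies across both bars along its x axis, the handle's middle free to grasp between them.
- offcuts: Bystander: fixed grey tray with glass offcuts, 150 x 110 x 35 mm, on the other side of the pump; origin at the centre of its underside.
- flux: Bystander: loose amber jar with a white cap, 56 mm wide, 50 mm high, standing; origin at the centre of its underside.
- panel: Bystander: loose little leaded-glass panel lying flat, 130 x 100 x 7 mm; origin at the centre of its underside.
- hammer: Bystander: loose hammer, 200 mm long, lying flat along its x axis.
Mind the look-alikes: they are no part of the job. What is meant by the pump is not purple, and is the larger of those in its own colour.

How it is judged (in metres and radians):
On the way, in this order (a step that is already met when the one before it is completed fails the run):
1. The fingers have run the nut down to finger-tight: the pointer is at the white mark (within 4 mm) (contact force between the fingers and nut above 0.5 N and distance between pointer and white_mark below 0.004 m), for 0.1 s.
2. The spanner, on the nut, has brought the pointer to the green mark (distance between pointer and green_mark below 0.006 m and horizontal distance between jaw and nut_mid below 0.012 m and contact force between spanner and nut above 0.5 N), for 0.05 s.
At the end, for the whole second after the job is handed in: The pointer is within 6 mm (10 deg) of the green mark and the spanner lies still and level on its rest: its middle within 30 mm along and 25 mm across of the rest's centre, pointing along the rest within 0.3 rad (distance between pointer and green_mark below 0.006 m and x of spanner in the frame of rest between -0.03 and 0.03 m and y of spanner in the frame of rest between -0.025 and 0.025 m and z of spanner in the frame of rest between 0.036 and 0.046 m and angle between the x axis of spanner and the x axis of rest, either way round below 0.3 rad and angle between spanner's own z axis and vertical below 0.12 rad and linear speed of spanner below 0.02 m/s); the robot touches nothing.
It fails at once if The fingers, not the spanner, turned the nut past finger-tight: pointer over 5 mm past the white mark, towards the green one (contact force between the fingers and nut above 0.5 N and distance between pointer and green_mark below 0.0284 m).
It fails at once if The spanner was forced or jammed on the nut or pump (over 150 N of contact force) (contact force between spanner and pump above 150 N).
It fails at once if The spanner was dropped off its rest to the bench (height (world z) of jaw below 0.025 m).
It fails at once if The flux jar, glass panel or hammer was moved by more than 20 mm (distance of any of flux, panel, hammer from where it was at the start of the episode above 0.02 m).
It also fails if it takes over 72 s, if anything falls off the work surface, if the arm or the gripper's body presses on something with over 40 N, if the wrist force passes 120 N, or if a joint passes its speed limit or range.

## Robot

A 7-joint arm with a two-finger parallel gripper is mounted at the origin on the work surface. World frame = base frame: x ahead of the robot, y to its left, z up, the work surface at z = 0. Lengths are in mm, angles in rad, forces in N, time in s.
With the tool pointing down it reaches from about 425 to 875 mm from the base axis. Payload 4.7 kg.
Tool frame: the origin (TCP) lies midway between the tips of the shut fingers; the grasp point (between the pads) lies 19 mm behind it; z points along the fingers, y is the line along which they close (so a half turn about z gives the same grasp; the last joint's range is limited). The gripper opens to 87 mm and grips with 3 to 60 N. Pads are 19 mm wide; open, the fingers measure 117 mm over their backs; the gripper's body (75 mm by 190 mm) begins 51 mm behind the grasp point.
Start: joints at [1.306, 0.321, -0.07, 1.45, 0.023, 1.371, -0.057], TCP at [178.86, -624.928, 222.587] pointing down, gripper open.
Joint ranges: [-2.86, 2.86], [-0.3, 2.09], [-1.38, 1.24], [0.06, 2.45], [-1.56, 4.7], [0.09, 2.05], [-2.69, 2.69]. Speed limits (rad/s): [2.57, 2.57, 3.14, 3.14, 3.14, 3.14, 3.14].

## Interface

Orientations are given as [roll, pitch, yaw] about the fixed x, y, z axes, in that order (R = Rz(yaw) Ry(pitch) Rx(roll)).
In Python, from cell import bot gives the robot as it stands.
- The arm moves only by the tool arm_command, never from a script. Its argument "commands" is a list of rows, each a list of 4 numbers: the shift along the tool's x, y, z in mm, then the turn about the tool's z in degrees. A call has 1 to 10 rows; each row shifts and turns the commanded pose from where the row before left it, along the tool's axes as they then stand; what a row does not reach is not made up. A row lasts 1/8 s, in which the tool goes at most 62.5 mm and 10.7 degrees, less where a joint would pass 70% of its speed; a pose out of reach is approached as far as the arm can. A call with a gripper value outside its range is refused whole. "hand" is the finger opening in mm, from 0 to 87, set as the call begins (left out, the last holds). The fingers move at their own pace and stop on an object; "squeeze" is the grip in N (left out, the last holds). Time passes only in rows, so rows that do not move let the fingers close. It gives the time, the measured TCP pose, the force, the opening and the grip force at its end, in the units of the state.
- bot.get_state(): the state, without advancing time (a new reading comes with each control period).
- bot.read_camera(name): name is "scene" or "side" or "wrist"; returns the picture (420x560x3 uint8, red, green, blue); there is no depth.
- bot.camera_info(name): a dict with "mtx" (3x3 intrinsics, pixels), "distortion" ([k1, k2, p1, p2, k3] as OpenCV has them; the pictures are not rectified), "eye" and "rotation" of the camera in the world; the wrist camera has in their place "T_tool_cam" (4x4, takes a point from camera to tool coordinates, whose origin is the TCP and whose axes are the flange's). Camera axes: x right, y down, z forward; pixel columns grow to the right and rows downward; lengths in mm; the calibration is good to about 2 mm. A picture is of the moment at which its call begins: read the wrist's pose just before it. camera_info takes no time and is no camera call.
- bot.sign_off(): hands the job in; it is judged then, once.
Trained networks look in the newest picture that a camera, given by its name, has taken for a name from the list of things; names that differ only in an ending like _2 or _b are one class to them, and where a whole thing is asked for, a point or a joint stands for the part that bears it (a point fixed in the world has none). Each returns a list of dicts, best first, with "conf" (0 to 1); they miss things now and then, are a little off and sometimes report something else, mostly with a low value. They report only what shows in the picture. A call takes as long as a camera call. They do not tell look-alikes from the thing itself.
- bot.spot_in(thing, camera): "at" ([column, row] in pixels, amid what is visible of it).
- bot.trace(thing, camera): "mask" (420x560 bool, what is visible of it) and "at" ([column, row] in pixels, amid what is visible of it).
- bot.place_of(thing, camera): "at" ([column, row] in pixels: a listed point, or the origin of a listed thing).
The state is a dict: "time_s": time; "joint_pos": joint angles; "joint_velocities": joint speeds; "joint_torque": joint torques, N m; "position": TCP position; "tool_rot": TCP orientation; "force": force on the tool from outside, world axes, zero at the start; "wrist_torque": the same for the moment, N m; "opening": finger opening in mm; "finger_force": force on a finger pad.
Only numpy, scipy, OpenCV 4.12 (cv2) and the standard library are available. Lean on these libraries where they do the work, as an engineer would, in place of code of your own. Each camera call takes 0.05 s, during which the arm holds its last target. There are 200 camera calls.

## Working session

There is one attempt and no reset: what is moved stays moved. The work goes in short steps, Python scripts to look and compute and a tool call to move; the robot and the scene stay as the last step left them, time stands still between calls to the robot, and variables do not carry over. Pictures are saved under pics/ and viewed, at most 10 in all, crops included, and the job is handed in when it is done.

Besides the shell and the picture viewer there is one more tool, called after ">>>" in YAML: its name, and indented under it one key for each argument. arm_command: Moves the arm, as the interface text tells. Its arguments: {"type":"object","properties":{"commands":{"type":"array","items":{"type":"array","items":{"type":"number"}}},"hand":{"type":"number"},"squeeze":{"type":"number"}},"required":["commands"]}

```bash
mkdir -p pics; ls
cat > h.py <<'E'
import numpy as np, cv2
from cell import bot
from scipy.spatial.transform import Rotation as R
def cam(name, st=None):
    i=bot.camera_info(name); K=np.array(i["mtx"],float); d=np.array(i["distortion"],float)
    if "eye" in i: return K,d,np.array(i["rotation"],float),np.array(i["eye"],float)
    st=st or bot.get_state(); T=np.array(i["T_tool_cam"]); Rt=R.from_euler('xyz',st["tool_rot"]).as_matrix()
    return K,d,Rt@T[:3,:3],np.array(st["position"])+Rt@T[:3,3]
def ray(name,px,z,st=None):
    K,d,Rc,e=cam(name,st); u=cv2.undistortPoints(np.array([[px]],float),K,d)[0,0]
    v=Rc@np.array([u[0],u[1],1]); return e+v*(z-e[2])/v[2]
def proj(name,P,st=None):
    K,d,Rc,e=cam(name,st); p=(np.atleast_2d(P)-e)@Rc
    return cv2.projectPoints(p,np.zeros(3),np.zeros(3),K,d)[0][:,0]
def save(im,f): cv2.imwrite("pics/"+f,im[:,:,::-1])
E
cat > a.py <<'E'
from h import *
s=bot.get_state(); print(s)
for c in ("scene","side"):
    im=bot.read_camera(c); save(im,c+"0.png"); print(c,bot.camera_info(c))
    for t,z in (("pump",0),("nut",59),("nut_mid",66.5),("pointer",53),("white_mark",53),("green_mark",53),("spanner",40),("jaw",46),("rest",0),("offcuts",0),("flux",0),("panel",0),("hammer",0)):
        for r in bot.place_of(t,c)[:3]: print(t,round(r["conf"],2),np.round(r["at"]),np.round(ray(c,r["at"],z)))
E
python3 a.py
```

```text
pics
{'time_s': 0.0, 'joint_pos': array([ 1.30607471,  0.3218146 , -0.07011939,  1.45166948,  0.02257701,
        1.37077431, -0.05693506]), 'joint_velocities': array([ 2.22005354e-04,  5.81417509e-04,  1.38327010e-03, -5.01086754e-04,
        1.25459164e-03, -1.34491638e-04,  1.39323315e-05]), 'joint_torque': array([-5.38191744e-04, -4.91286349e+01, -4.04133406e-01, -3.12525237e+01,
       -6.38177013e-02,  4.37792810e-02,  1.85533945e-04]), 'position': array([ 178.72614089, -624.37906466,  221.46999168]), 'tool_rot': array([-3.13971529e+00,  6.36674111e-05,  2.78845356e-01]), 'force': array([ 0.26784544, -0.17502548,  0.00643763]), 'wrist_torque': array([-0.04792028,  0.0348306 , -0.03459196]), 'finger_force': 0.0, 'opening': 86.97625670557215}
scene {'mtx': array([[523.31157289,   0.        , 279.5555259 ],
       [  0.        , 523.31157289, 206.40168981],
       [  0.        ,   0.        ,   1.        ]]), 'distortion': array([-0.20065486,  0.        ,  0.        ,  0.        ,  0.        ]), 'eye': array([1716.03913999, -104.03937016,  880.1822037 ]), 'rotation': array([-2.17044289, -0.02183646,  1.43931931])}Traceback (most recent call last):
  File "a.py", line 6, in <module>
    for r in bot.place_of(t,c)[:3]: print(t,round(r["conf"],2),np.round(r["at"]),np.round(ray(c,r["at"],z)))
                                                                                          ~~~^^^^^^^^^^^^^
  File "h.py", line 11, in ray
    v=Rc@np.array([u[0],u[1],1]); return e+v*(z-e[2])/v[2]
                                                      ~^^^
IndexError: invalid index to scalar variable.
```

```bash
sed -i 's/np.array(i\["rotation"\],float)/R.from_euler("xyz",i["rotation"]).as_matrix()/' h.py; sed -i 's/^s=bot.*//' a.py; python3 a.py
```

```text
scene {'mtx': array([[523.31157289,   0.        , 279.5555259 ],
       [  0.        , 523.31157289, 206.40168981],
       [  0.        ,   0.        ,   1.        ]]), 'distortion': array([-0.20065486,  0.        ,  0.        ,  0.        ,  0.        ]), 'eye': array([1716.03913999, -104.03937016,  880.1822037 ]), 'rotation': array([-2.17044289, -0.02183646,  1.43931931])}
pump 0.92 [384. 208.] [484. 396.   0.]
pump 0.72 [273. 220.] [508.  56.   0.]
pump 0.65 [166. 204.] [ 392. -256.    0.]
nut 0.5 [277. 210.] [544.  62.  59.]
nut 0.43 [385. 189.] [467. 395.  59.]
nut 0.39 [163. 185.] [ 382. -259.   59.]
nut_mid 0.43 [274. 207.] [538.  54.  66.]
nut_mid 0.4 [387. 186.] [461. 402.  66.]
nut_mid 0.38 [163. 186.] [ 400. -255.   66.]
pointer 0.44 [387. 183.] [428. 416.  53.]
pointer 0.42 [274. 203.] [499.  59.  53.]
pointer 0.42 [166. 182.] [ 358. -249.   53.]
white_mark 0.82 [279. 199.] [480.  77.  53.]
white_mark 0.82 [170. 185.] [ 372. -238.   53.]
white_mark 0.72 [384. 182.] [422. 409.  53.]
green_mark 0.96 [395. 188.] [454. 433.  53.]
green_mark 0.8 [285. 206.] [520.  89.  53.]
gr
[... 1261 characters left out ...]
410.  53.]
pointer 0.55 [206. 340.] [ 347. -257.   53.]
white_mark 0.97 [216. 150.] [426. 405.  53.]
white_mark 0.83 [201. 340.] [ 336. -255.   53.]
white_mark 0.68 [255. 223.] [500.  73.  53.]
green_mark 0.58 [260. 215.] [518. 101.  53.]
green_mark 0.57 [212. 332.] [ 362. -242.   53.]
green_mark 0.57 [226. 145.] [457. 428.  53.]
spanner 0.62 [334. 207.] [725. 112.  40.]
spanner 0.56 [255. 181.] [525. 259.  40.]
jaw 0.63 [290. 176.] [630. 256.  46.]
rest 0.81 [257. 194.] [528. 246.  -0.]
offcuts 0.73 [285. 339.] [ 521. -254.    0.]
flux 0.68 [335. 209.] [742. 146.  -0.]
panel 0.87 [357. 247.] [764.  -8.   0.]
panel 0.36 [253. 180.] [524. 308.  -0.]
hammer 0.95 [380. 324.] [ 747. -250.    0.]
```

View pics/scene0.png

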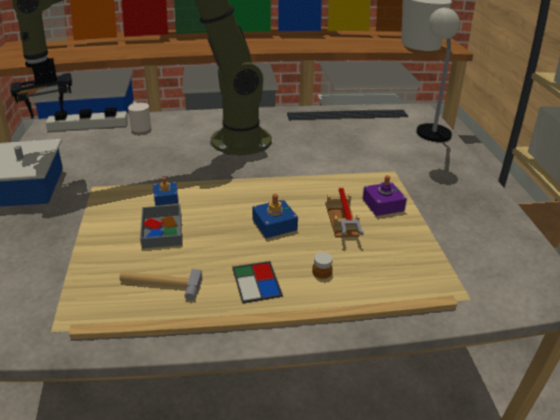

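View pics/side0.png

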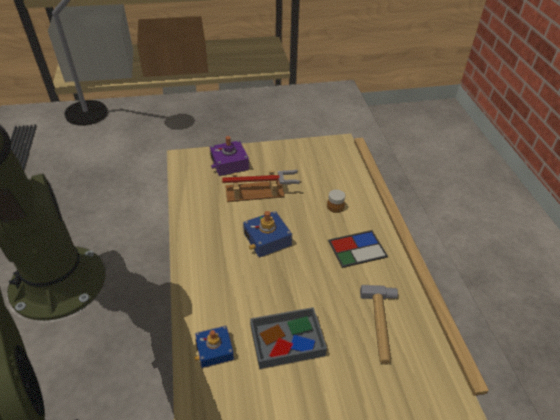

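>>> arm_command:
  commands:
    - [40, -42.7, -8]
    - [40, -42.7, -8]
    - [40, -42.7, -8]
    - [40, -42.7, -8]
    - [40, -42.7, -8]
    - [40, -42.7, -8]
    - [40, -42.7, -8]
    - [40, -42.7, -8]
    - [40, -42.7, -8]
    - [40, -42.7, -8]

```text
validation failed for argument at $.co...
```

>>> arm_command:
  commands:
    - [40, -42.7, -8, 0]
    - [40, -42.7, -8, 0]
    - [40, -42.7, -8, 0]
    - [40, -42.7, -8, 0]
    - [40, -42.7, -8, 0]
    - [40, -42.7, -8, 0]
    - [40, -42.7, -8, 0]
    - [40, -42.7, -8, 0]
    - [40, -42.7, -8, 0]
    - [40, -42.7, -8, 0]

```text
time_s: 2.75
position: [446.5, -102.6, 303.2]
tool_rot: [3.14, -0.001, 0.279]
force: [1.9, -0.1, -0.5]
opening: 87.1
finger_force: 0.0
```

>>> arm_command:
  commands:
    - [36, -42.7, 0, 0]
    - [36, -42.7, 0, 0]
    - [36, -42.7, 0, 0]
    - [0, 0, 0, -10]
    - [0, 0, 0, -10]
    - [0, 0, 0, -10]
    - [0, 0, 0, -10]
    - [0, 0, 0, -10]
    - [0, 0, 0, -10]
    - [0, 0, 0, -10]

```text
time_s: 4.0
position: [514.4, 48.6, 302.7]
tool_rot: [3.141, 0.0, 1.506]
force: [-0.4, 0.3, 0.3]
opening: 87.1
finger_force: 0.0
```

```bash
cat > b.py <<'E'
from h import *
import sys
s=bot.get_state(); print(s["time_s"],s["position"],s["tool_rot"],s["joint_pos"])
im=bot.read_camera("wrist"); save(im,sys.argv[1]); 
for t,z in (("pump",0),("nut",59),("nut_mid",66.5),("pointer",53),("white_mark",53),("green_mark",53),("spanner",40),("jaw",46),("rest",0)):
    for r in bot.place_of(t,"wrist")[:2]: print(t,round(r["conf"],2),np.round(r["at"]),np.round(ray("wrist",r["at"],z,s),1))
E
python3 b.py w1.png; python3 -c "
from h import *; print(bot.camera_info('wrist'))"
```

```text
4.0 [514.44068733  48.56213217 302.67891869] [3.14124873e+00 4.02542842e-04 1.50632052e+00] [ 0.69611051  0.05258086 -0.8648011   1.62427696  0.04063198  1.48301348
 -0.23603786]
pump 0.85 [295. 155.] [527.   58.4   0. ]
pump 0.36 [298. 161.] [530.8  50.1   0. ]
nut 0.86 [300. 162.] [531.2  58.2  59. ]
nut_mid 0.62 [301. 163.] [531.7  57.9  66.5]
pointer 0.98 [268. 165.] [495.3  55.8  53. ]
white_mark 0.63 [268. 158.] [496.   63.5  53. ]
green_mark 0.84 [287. 131.] [519.   91.6  53. ]
rest 0.44 [289. 130.] [521.9  88.9   0. ]
{'mtx': array([[372.82260076,   0.        , 283.9725079 ],
       [  0.        , 372.82260076, 205.07193715],
       [  0.        ,   0.        ,   1.        ]]), 'distortion': array([-0.01899402,  0.        ,  0.        ,  0.        ,  0.        ]), 'T_tool_cam': array([[-2.84328481e-04, -9.67174159e-01, -2.54114276e-01,
         6.83713227e+01],
       [ 9.99999781e-01, -1.22923798e-04, -6.51044483e-04,
        -1.37866008e+00],
       [ 5.98436708e-04, -2.54114406e-01,  9.67173982e-01,
        -1.62292468e+02],
       [ 0.00000000e+00,  0.00000000e+00,  0.00000000e+00,
         1.00000000e+00]])}
```

View pics/w1.png

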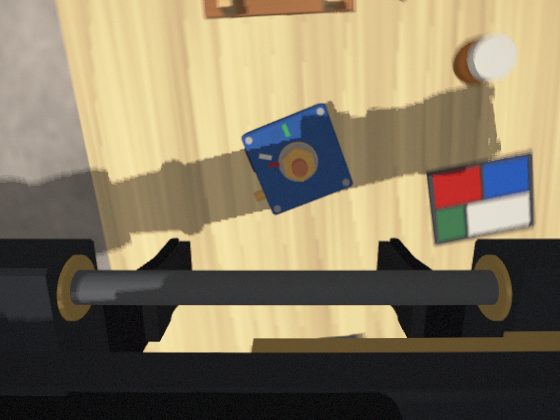

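>>> arm_command:
  commands:
    - [5, 7.7, 50, 0]
    - [5, 7.7, 50, 0]
    - [0, 0, 50, 0]
    - [0, 0, 22, 0]
    - [0, 0, 0, 0]

```text
time_s: 5.12
position: [529.1, 57.3, 128.8]
tool_rot: [-3.138, -0.0, 1.5]
force: [-0.1, -0.0, 0.8]
opening: 87.0
finger_force: 0.0
```

```bash
cat >> b.py <<'E'
m=bot.trace("nut","wrist")
for r in m[:2]:
    print("mask",r["conf"],r["at"],r["mask"].sum())
c=np.mean(proj("wrist",[[530.5,57.5,74]],s),0).astype(int); print(c)
x,y=c; cr=im[max(0,y-75):y+75,x-100:x+100]; save(cv2.resize(cr,None,fx=4,fy=4,interpolation=cv2.INTER_CUBIC),"crop_"+sys.argv[1])
if m: np.save("m.npy",m[0]["mask"])
E
python3 b.py w2.png
```

```text
5.125 [529.11145384  57.25293886 128.8329131 ] [-3.13763403e+00 -1.54407596e-04  1.50024570e+00] [ 0.61860067  0.23628902 -0.86428078  1.83360374  0.19370006  1.16362999
 -0.38048451]
pump 0.91 [287. 196.] [529.3  56.8   0. ]
nut 0.85 [287. 212.] [529.3  60.1  59. ]
nut_mid 0.76 [289. 220.] [530.6  56.9  66.5]
pointer 0.72 [236. 219.] [495.4  55.9  53. ]
white_mark 0.82 [239. 208.] [497.6  63.1  53. ]
green_mark 0.96 [268. 166.] [519.3  89.7  53. ]
mask 0.9 [284.4, 210.5] 1604
[289 222]
```

View pics/crop_w2.png

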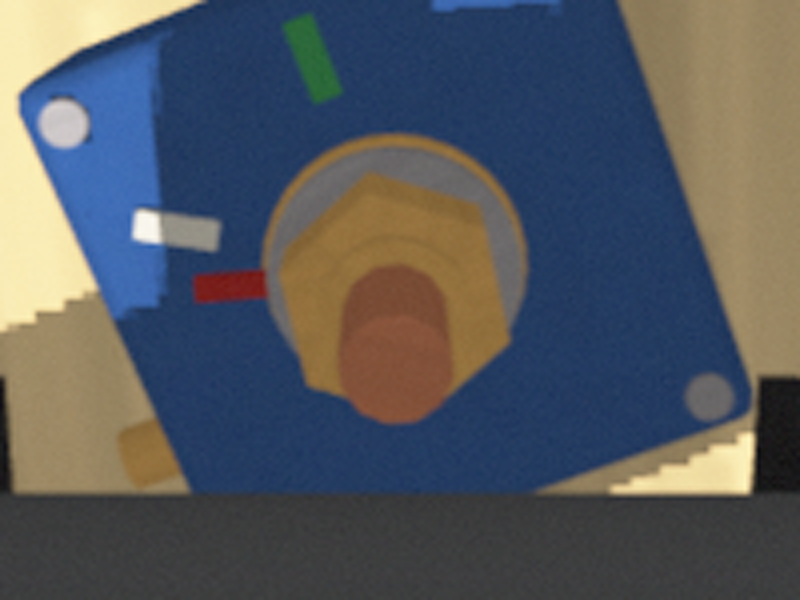

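```bash
cat > c.py <<'E'
from h import *
from scipy.optimize import least_squares as L
s=dict(position=[529.11,57.25,128.83],tool_rot=[-3.13763,-.00015,1.50025])
f=lambda q,z:ray("wrist",(189+q[0]/4,147+q[1]/4),z,s)
P=np.array([f(q,74) for q in ((367,195),(482,225),(512,340),(308,385),(280,272))])[:,:2]; k=np.array([0,-1,-2,2,1])
r=L(lambda p:(P-p[:2]-p[3]*np.c_[np.cos(p[2]+k*np.pi/3),np.sin(p[2]+k*np.pi/3)]).ravel(),[530,57,1.8,18.5])
print(r.x,np.degrees(r.x[2]),r.fun.round(1))
c=r.x[:2]
for n,q in (("ptrtip",(196,290)),("white",(177,230)),("green",(313,58)),("w-in",(220,236)),("w-out",(134,224)),("g-in",(327,100)),("g-out",(300,18))):
    v=f(q,53)[:2]-c; print(n,v.round(1),np.hypot(*v),np.degrees(np.arctan2(v[1],v[0]))%360)
e=np.degrees(np.arctan2(*(f((750,390),48)-f((620,0),48))[1::-1])); print("edge",e)
v=f((395,370),102); print("tube top",v)
v=f((395,265),57); print("ring",v)
E
python3 c.py
```

```text
[529.67827576  56.7983758    1.73670424  18.37586229] 99.50582343306718 [ 0.  -0.4 -0.3  0.2  0.3 -0.1 -0.2 -0.   0.2  0.3]
ptrtip [-33.3  -1.4] 33.354474498974525 182.4338153078938
white [-35.4   9.1] 36.55442960050956 165.5754158126653
green [-10.6  35.9] 37.47972510067679 106.49861502571342
w-in [-28.4   7.6] 29.405572787119674 165.04099896220174
w-out [-42.4  10.6] 43.69546900980084 165.93474399257505
g-in [-8.9 29. ] 30.34614103195946 107.14734310357409
g-out [-12.2  42.5] 44.16708409351932 106.0153883397978
edge -73.41774779846146
tube top [529.48989665  56.77116856 102.        ]
ring [529.84744426  58.54940645  57.        ]
```

>>> arm_command:
  commands:
    - [0, 0, 0, -7]
    - [0, 0, 0, -6.5]
    - [-0.5, 0.4, 30, 0]
    - [0, 0, 20, 0]
    - [0, 0, 10, 0]
    - [0, 0, 6, 0]
    - [0, 0, 0, 0]

```text
time_s: 6.55
position: [531.1, 57.1, 64.5]
tool_rot: [-3.141, -0.0, 1.736]
force: [0.8, -0.1, 0.4]
opening: 87.5
finger_force: 0.0
```

>>> arm_command:
  commands:
    - [0, 0, 0, 0]
    - [0, 0, 0, 0]
    - [0, 0, 0, 0]
    - [0, 0, 0, 0]
    - [0, 0, 0, 0]
    - [0, 0, 0, 0]
  hand: 25
  squeeze: 25

```text
time_s: 7.3
position: [531.0, 57.0, 64.5]
tool_rot: [-3.141, 0.0, 1.736]
force: [0.8, 0.5, -0.4]
opening: 34.6
finger_force: 0.0
```

```bash
cat > st.py <<'E'
from h import *
s=bot.get_state()
for k in ("time_s","position","tool_rot","joint_pos","force","wrist_torque","opening","finger_force"): print(k,np.round(s[k],3))
E
python3 st.py
```

```text
time_s 7.3
position [530.964  56.991  64.492]
tool_rot [-3.141  0.     1.736]
joint_pos [ 0.602  0.33  -0.866  1.893  0.289  1.048 -0.218]
force [ 0.832  0.516 -0.414]
wrist_torque [-0.002 -0.143  0.017]
opening 34.606
finger_force 0.0
```

>>> arm_command:
  commands:
    - [0, -1.2, 2, 0]
    - [0, 0, 0, 0]
    - [0, 0, 0, 0]
    - [0, 0, 0, 0]

```text
time_s: 7.8
position: [530.9, 57.0, 64.0]
tool_rot: [3.14, 0.001, 1.736]
force: [-1.2, -0.0, 9.5]
opening: 31.6
finger_force: 25.0
```

```bash
python3 st.py
```

```text
time_s 7.8
position [530.912  57.011  64.042]
tool_rot [3.140e+00 1.000e-03 1.736e+00]
joint_pos [ 0.603  0.329 -0.866  1.896  0.29   1.045 -0.219]
force [-1.243 -0.037  9.476]
wrist_torque [-0.089  0.289 -0.067]
opening 31.61
finger_force 25.0
```

>>> arm_command:
  commands:
    - [0, 0, 0, 8]
    - [0, 0, 0, 8]
    - [0, 0, 0, 8]
    - [0, 0, 0, 8]
    - [0, 0, 0, 8]
    - [0, 0, 0, 0]

```text
time_s: 8.55
position: [530.4, 57.1, 64.0]
tool_rot: [3.14, 0.0, 1.037]
force: [-3.3, -1.6, 8.8]
opening: 31.7
finger_force: 25.0
```

```bash
python3 st.py; python3 b.py w3.png
```

```text
time_s 8.55
position [530.364  57.077  64.004]
tool_rot [3.14  0.    1.037]
joint_pos [ 0.503  0.296 -0.745  1.899  0.233  1.034 -0.875]
force [-3.343 -1.629  8.85 ]
wrist_torque [-0.079  0.659 -0.135]
opening 31.666
finger_force 25.01
8.55 [530.36358838  57.07743701  64.00422519] [3.14035844e+00 8.69071286e-05 1.03684795e+00] [ 0.50322271  0.29562003 -0.74541163  1.89905628  0.23313407  1.0336598
 -0.87481714]
pump 0.57 [283. 223.] [527.4  55.1   0. ]
nut 0.91 [284. 251.] [530.   58.7  59. ]
nut_mid 0.82 [286. 260.] [530.2  56.5  66.5]
white_mark 0.73 [221. 270.] [496.2  63.9  53. ]
spanner 0.66 [233. 203.] [517.2  88.3  40. ]
mask 0.79 [281.1, 245.2] 2460
[285 265]
```

View pics/w3.png

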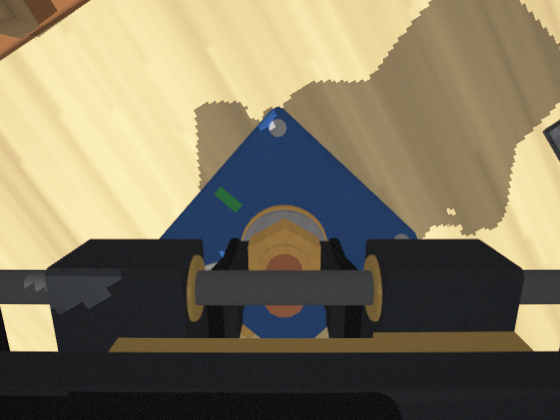

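>>> arm_command:
  commands:
    - [0, 0, 0, 6]
    - [0, 0, 0, 6]
    - [0, 0, 0, 0]

```text
time_s: 9.48
position: [530.2, 57.2, 64.0]
tool_rot: [3.141, -0.0, 0.828]
force: [-3.1, -0.7, 10.2]
opening: 31.3
finger_force: 25.0
```

```bash
cat > t.py <<'E'
from h import *
s=bot.get_state(); print(round(s["time_s"],2),"yaw",np.degrees(s["tool_rot"][2]).round(1),"tau",np.round(s["wrist_torque"],2),"F",np.round(s["force"],1),"open",round(s["opening"],2),"j7",s["joint_pos"][6].round(2),s["position"].round(1))
E
python3 t.py
```

```text
9.47 yaw 47.4 tau [-0.03  0.69 -0.1 ] F [-3.1 -0.7 10.2] open 31.35 j7 -1.07 [530.2  57.2  64. ]
```

>>> arm_command:
  commands:
    - [0, 0, 0, 6]
    - [0, 0, 0, 0]

```text
time_s: 9.72
position: [530.2, 57.3, 64.0]
tool_rot: [3.141, -0.0, 0.723]
force: [-4.1, -0.2, 10.6]
opening: 31.4
finger_force: 25.0
```

```bash
python3 t.py
```

```text
9.72 yaw 41.4 tau [ 0.    0.75 -0.08] F [-4.1 -0.2 10.6] open 31.43 j7 -1.17 [530.2  57.3  64. ]
```

>>> arm_command:
  commands:
    - [0, 0, 0, 6]
    - [0, 0, 0, 0]

```text
time_s: 9.98
position: [530.1, 57.3, 64.0]
tool_rot: [3.141, -0.0, 0.618]
force: [-3.0, 1.0, 9.8]
opening: 31.6
finger_force: 25.0
```

```bash
python3 t.py
```

```text
9.97 yaw 35.4 tau [ 0.01  0.81 -0.09] F [-3.   1.   9.8] open 31.58 j7 -1.27 [530.1  57.3  64. ]
```

>>> arm_command:
  commands:
    - [0, 0, 0, 5]
    - [0, 0, 0, 0]

```text
time_s: 10.22
position: [530.0, 57.4, 64.0]
tool_rot: [3.141, -0.0, 0.531]
force: [-3.4, 0.9, 10.5]
opening: 31.5
finger_force: 25.0
```

```bash
python3 t.py
```

```text
10.22 yaw 30.4 tau [ 0.01  0.83 -0.15] F [-3.4  0.9 10.5] open 31.46 j7 -1.36 [530.   57.4  64. ]
```

>>> arm_command:
  commands:
    - [0, 0, 0, 5]
    - [0, 0, 0, 0]

```text
time_s: 10.48
position: [530.1, 57.5, 64.0]
tool_rot: [3.141, -0.0, 0.444]
force: [-4.0, 0.1, 10.8]
opening: 31.4
finger_force: 25.0
```

```bash
python3 t.py
```

```text
10.47 yaw 25.4 tau [ 0.14  0.89 -0.12] F [-4.   0.1 10.8] open 31.44 j7 -1.44 [530.1  57.5  64. ]
```

>>> arm_command:
  commands:
    - [0, 0, 0, 5]
    - [0, 0, 0, 0]

```text
time_s: 10.72
position: [530.0, 57.6, 64.0]
tool_rot: [3.141, -0.0, 0.357]
force: [-3.3, 0.9, 10.6]
opening: 31.7
finger_force: 25.0
```

```bash
python3 t.py
```

```text
10.72 yaw 20.5 tau [ 0.13  0.87 -0.14] F [-3.3  0.9 10.6] open 31.71 j7 -1.52 [530.   57.6  64. ]
```

>>> arm_command:
  commands:
    - [0, 0, 0, 5]
    - [0, 0, 0, 0]

```text
time_s: 10.98
position: [530.0, 57.6, 64.0]
tool_rot: [3.142, -0.0, 0.27]
force: [-3.0, 0.6, 11.2]
opening: 31.6
finger_force: 25.0
```

```bash
python3 t.py
```

```text
10.97 yaw 15.5 tau [ 0.15  0.92 -0.15] F [-3.   0.6 11.2] open 31.6 j7 -1.61 [530.   57.6  64. ]
```

>>> arm_command:
  commands:
    - [0, 0, 0, 5]
    - [0, 0, 0, 0]

```text
time_s: 11.22
position: [530.0, 57.7, 64.0]
tool_rot: [-3.142, -0.0, 0.182]
force: [-3.5, 0.4, 10.5]
opening: 31.7
finger_force: 25.0
```

```bash
python3 t.py
```

```text
11.22 yaw 10.5 tau [ 0.24  0.91 -0.09] F [-3.5  0.4 10.5] open 31.68 j7 -1.69 [530.   57.7  64. ]
```

>>> arm_command:
  commands:
    - [0, 0, 0, 5]
    - [0, 0, 0, 0]

```text
time_s: 11.48
position: [530.0, 57.7, 64.0]
tool_rot: [-3.141, -0.0, 0.095]
force: [-3.5, 0.8, 10.5]
opening: 31.7
finger_force: 25.0
```

```bash
python3 t.py
```

```text
11.47 yaw 5.5 tau [ 0.18  0.87 -0.14] F [-3.5  0.8 10.5] open 31.67 j7 -1.77 [530.   57.7  64. ]
```

>>> arm_command:
  commands:
    - [0, 0, 0, 5]
    - [0, 0, 0, 0]

```text
time_s: 11.72
position: [530.0, 57.8, 64.0]
tool_rot: [-3.141, -0.0, 0.008]
force: [-3.4, 1.1, 10.0]
opening: 31.4
finger_force: 25.0
```

```bash
python3 t.py
```

```text
11.72 yaw 0.5 tau [ 0.27  0.92 -0.03] F [-3.4  1.1 10. ] open 31.38 j7 -1.86 [530.   57.8  64. ]
```

>>> arm_command:
  commands:
    - [0, 0, 0, 5]
    - [0, 0, 0, 0]

```text
time_s: 11.98
position: [529.9, 57.9, 64.0]
tool_rot: [-3.141, -0.0, -0.079]
force: [-3.8, 1.7, 11.5]
opening: 31.7
finger_force: 25.0
```

```bash
python3 t.py
```

```text
11.97 yaw -4.5 tau [ 0.21  0.87 -0.02] F [-3.8  1.7 11.5] open 31.67 j7 -1.94 [529.9  57.9  64. ]
```

Run:
```python
from h import *
a=bot.read_camera("wrist"); b=bot.read_camera("side")
print(bot.place_of("pointer","side")[:2],bot.place_of("white_mark","side")[:3])
c=cv2.resize(b[190:270,215:315],None,fx=5,fy=5,interpolation=cv2.INTER_CUBIC)[:400]
d=cv2.resize(a[180:340,180:400],None,fx=2.5,fy=2.5)[:,:]
o=np.zeros((400,800,3),np.uint8); o[:,:400]=c[:,50:450]; o[:,400:]=d[:400,75:475]; save(o,"chk.png")
```

```text
[{'at': [204.5, 340.6], 'conf': 0.68}, {'at': [223.7, 148.7], 'conf': 0.49}] [{'at': [255.2, 221.8], 'conf': 0.74}, {'at': [201.8, 340.3], 'conf': 0.67}, {'at': [216.5, 149.8], 'conf': 0.63}]
```

View pics/chk.png

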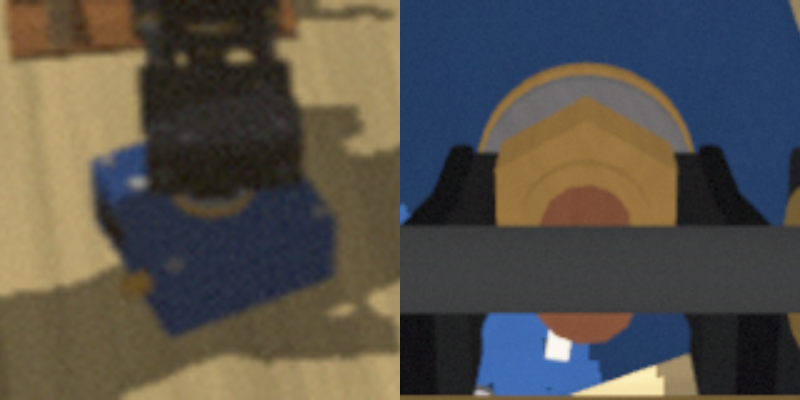

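>>> arm_command:
  commands:
    - [0, 0, 0, 4]
    - [0, 0, 0, 0]

```text
time_s: 12.42
position: [530.0, 57.9, 64.0]
tool_rot: [-3.141, -0.0, -0.148]
force: [-3.3, 0.7, 10.4]
opening: 31.4
finger_force: 25.0
```

```bash
python3 t.py
```

```text
12.43 yaw -8.5 tau [ 0.31  0.85 -0.02] F [-3.3  0.7 10.4] open 31.4 j7 -2.01 [530.   57.9  64. ]
```

>>> arm_command:
  commands:
    - [0, 0, 0, 4]
    - [0, 0, 0, 0]

```text
time_s: 12.68
position: [530.0, 58.0, 64.0]
tool_rot: [-3.141, -0.0, -0.218]
force: [-3.9, 1.1, 11.2]
opening: 31.7
finger_force: 25.0
```

```bash
python3 t.py
```

```text
12.68 yaw -12.5 tau [0.3  0.84 0.  ] F [-3.9  1.1 11.2] open 31.69 j7 -2.07 [530.  58.  64.]
```

>>> arm_command:
  commands:
    - [0, 0, 0, 4]
    - [0, 0, 0, 0]

```text
time_s: 12.92
position: [530.4, 57.9, 64.0]
tool_rot: [-3.141, -0.001, -0.286]
force: [-2.3, -0.2, 9.3]
opening: 31.6
finger_force: 25.0
```

```bash
python3 t.py
```

```text
12.93 yaw -16.4 tau [0.26 0.57 0.47] F [-2.3 -0.2  9.3] open 31.57 j7 -2.14 [530.4  57.9  64. ]
```

```bash
cat > p.py <<'E'
from h import *
def ang(c=(530,57.5)):
    s=bot.get_state(); im=bot.read_camera("wrist").astype(int); r,g,b=im[...,0],im[...,1],im[...,2]
    for n,m in (("red",(r>90)&(g<50)&(b<50)),("white",(r>110)&(abs(r-g)<25)&(abs(g-b)<35)),("green",(g>90)&(r<80)&(b<100))):
        q=np.argwhere(m)
        P=np.array([ray("wrist",(x,y),53,s)[:2]-c for y,x in q]) if len(q)<60000 and len(q) else np.zeros((0,2))
        rad=np.hypot(*P.T); k=(rad>24)&(rad<40); a=np.degrees(np.arctan2(P[k,1],P[k,0]))%360
        if n=="white": k2=abs(a-166)<25; a=a[k2]
        if len(a): print(n,len(a),a.mean().round(1),a.min().round(1),a.max().round(1),rad[k].max().round(1))
if __name__=="__main__": ang()
E
python3 p.py; python3 t.py
```

```text
12.97 yaw -16.4 tau [0.17 0.58 0.47] F [-2.8  1.1  8.8] open 31.9 j7 -2.14 [530.4  57.9  64. ]Traceback (most recent call last):
  File "p.py", line 10, in <module>
    if __name__=="__main__": ang()
                             ~~~^^
  File "p.py", line 6, in ang
    P=np.array([ray("wrist",(x,y),53,s)[:2]-c for y,x in q]) if len(q)<60000 and len(q) else np.zeros((0,2))
                ~~~^^^^^^^^^^^^^^^^^^^^
  File "h.py", line 10, in ray
    K,d,Rc,e=cam(name,st); u=cv2.undistortPoints(np.array([[px]],float),K,d)[0,0]
             ~~~^^^^^^^^^
  File "h.py", line 5, in cam
    i=bot.camera_info(name); K=np.array(i["mtx"],float); d=np.array(i["distortion"],float)
ValueError: time passes only in moves, steps and waits
```

```bash
python3 - <<'E'
t=open('p.py').read()
t=t.replace('''P=np.array([ray("wrist",(x,y),53,s)[:2]-c for y,x in q]) if len(q)<60000 and len(q) else np.zeros((0,2))''','''if not len(q): continue
        u=cv2.undistortPoints(q[:,None,::-1].astype(float),K,d)[:,0]; v=np.c_[u,np.ones(len(u))]@Rc.T; P=(e+v*((53-e[2])/v[:,2])[:,None])[:,:2]-c''')
t=t.replace('im=bot','K,d,Rc,e=cam("wrist",s); im=bot')
open('p.py','w').write(t)
E
python3 p.py; python3 t.py
```

```text
white 34 167.4 147.3 171.7 39.9
13.03 yaw -16.4 tau [0.21 0.59 0.46] F [-2.5  0.7  7.9] open 31.62 j7 -2.14 [530.4  57.9  64. ]
```

>>> arm_command:
  commands:
    - [0, 0, 0, 0]
    - [0, 0, 0, 0]
    - [0, 0, 0, 0]
    - [0, 0, -30, 0]
    - [0, 0, -35, 0]
    - [0, 0, 0, 0]
  hand: 80

```text
time_s: 13.78
position: [531.9, 57.0, 130.2]
tool_rot: [-3.14, -0.005, -0.289]
force: [0.3, 0.3, 0.0]
opening: 78.1
finger_force: 0.0
```

```bash
python3 p.py; sed -i 's/530.5,57.5,74/530,57.5,74/' b.py; python3 b.py w4.png; python3 t.py
```

```text
red 44 167.7 165.1 171.0 34.9
white 39 169.3 164.9 173.3 38.9
green 8 104.4 103.5 106.5 40.0
13.825 [530.59342044  56.72173254 128.40573479] [-3.14125011e+00 -2.18713741e-03 -2.88771975e-01] [ 0.3564932   0.18147966 -0.5612997   1.84366946  0.10653126  1.14385487
 -2.10098912]
pump 0.89 [283. 196.] [529.9  56.8   0. ]
nut 0.94 [281. 216.] [530.7  57.7  59. ]
nut 0.69 [285. 265.] [497.2  65.   59. ]
nut_mid 0.88 [283. 221.] [529.5  56.4  66.5]
pointer 0.83 [287. 262.] [496.4  63.3  53. ]
white_mark 0.72 [287. 264.] [495.   63.9  53. ]
green_mark 0.84 [244. 239.] [520.6  86.6  53. ]
mask 0.89 [280.2, 211.4] 1747
[281 223]
14.38 yaw -16.5 tau [ 0.06  0.02 -0.02] F [0.2 0.1 0.2] open 80.18 j7 -2.1 [529.7  56.8 127.3]
```

View pics/crop_w4.png

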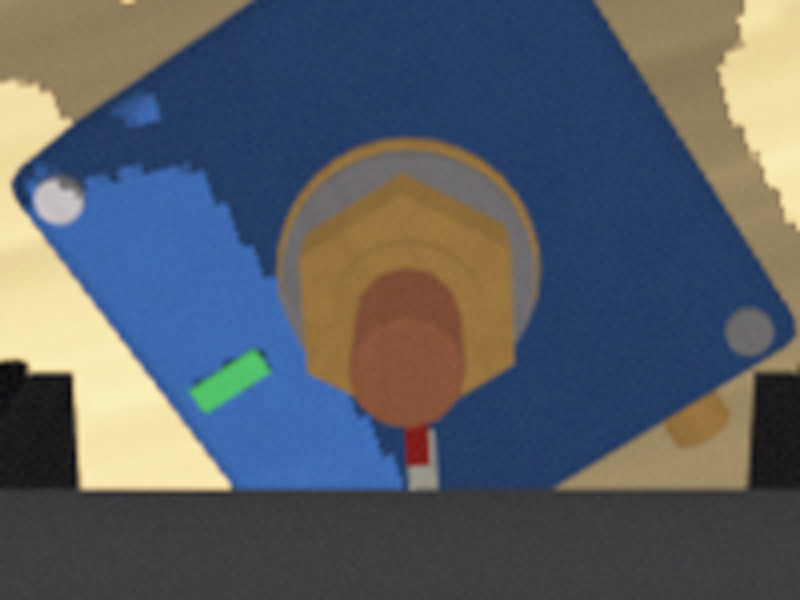

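>>> arm_command:
  commands:
    - [0, 0, -40, -8.3]
    - [0, 0, -40, -8.3]
    - [0, -48, -20, 0]
    - [0, -48, 0, 0]
    - [0, -48, 0, 0]
    - [0, -48, 0, 0]
    - [0, 0, 0, 0]

```text
time_s: 15.25
position: [527.7, 254.2, 227.5]
tool_rot: [-3.138, 0.001, 0.009]
force: [-0.3, -0.3, -0.7]
opening: 79.7
finger_force: 0.0
```

Run:
```python
from h import *
import p
s=dict(position=[530.59342,56.7217,128.4057],tool_rot=[-3.14125,-.002187,-.28877])
from scipy.optimize import least_squares as L
f=lambda q,z:ray("wrist",(181+q[0]/4,148+q[1]/4),z,s)
P=np.array([f(q,74) for q in ((403,193),(509,248),(515,360),(308,372),(303,255))])[:,:2]; k=np.array([0,-1,-2,2,1])
r=L(lambda p:(P-p[:2]-p[3]*np.c_[np.cos(p[2]+k*np.pi/3),np.sin(p[2]+k*np.pi/3)]).ravel(),[530,57,-.28,18.5])
print("nut",r.x,np.degrees(r.x[2]),r.fun.round(1))
s=bot.get_state(); print(s["position"],s["tool_rot"],s["joint_pos"])
im=bot.read_camera("wrist"); save(im,"w5.png")
for t,z in (("spanner",40),("jaw",46),("rest",0)):
    for q in bot.place_of(t,"wrist")[:3]: print(t,round(q["conf"],2),np.round(q["at"]),np.round(ray("wrist",q["at"],z,s),1))
for q in bot.trace("spanner","wrist")[:1]:
    cv2.imwrite("pics/m5.png",q["mask"]*255)
K,d,Rc,e=cam("wrist",s); i=im.astype(int); m=((i[...,0]>120)&(i[...,1]<60)&(i[...,2]<60)).astype(np.uint8)
n,lab,stt,cen=cv2.connectedComponentsWithStats(m); b=1+np.argmax(stt[1:,4]); q=np.argwhere(lab==b)[:,::-1].astype(float)
u=cv2.undistortPoints(q[:,None],K,d)[:,0]; v=np.c_[u,np.ones(len(u))]@Rc.T; W=(e+v*((52-e[2])/v[:,2])[:,None])[:,:2]
c,(w,h),a=cv2.minAreaRect(W.astype(np.float32)); print("handle rect",c,w,h,a)
vx,vy,x0,y0=cv2.fitLine(W.astype(np.float32),cv2.DIST_HUBER,0,.01,.01).ravel(); print(vx,vy,x0,y0,np.degrees(np.arctan2(vy,vx)))
```

```text
nut [ 5.28668399e+02  5.70654237e+01 -2.41633408e-01  1.82337960e+01] -13.844574486280809 [ 0.  -0.  -0.1  0.2  0.1 -0.2 -0.2  0.3  0.2 -0.3]
[527.70079845 254.15812647 227.53478136] [-3.13849712e+00  9.84030136e-04  9.31442500e-03] [ 0.12345545  0.25070921 -0.72429123  1.58968174  0.16555169  1.36431185
 -2.18068919]
spanner 0.56 [276. 185.] [523.2 261.6  40. ]
rest 0.81 [284. 178.] [522.5 253.7   0. ]
handle rect (517.674560546875, 261.02996826171875) 15.817842483520508 156.8264617919922 85.0340347290039
0.9940227 -0.109173134 525.58203 263.72635 -6.2676525[ WARN:0@1.212] global loadsave.cpp:1063 imwrite_ Unsupported depth image for selected encoder is fallbacked to CV_8U.
```

View pics/w5.png

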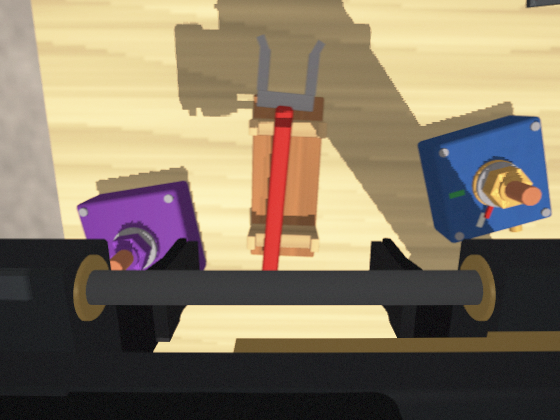

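>>> arm_command:
  commands:
    - [0, 0, 40, 5.5]
    - [13.8, -5.9, 50, 0]
    - [0, 0, 40, 0]
    - [0, 0, 0, 0]
    - [0, 0, 0, 0]

```text
time_s: 16.12
position: [545.0, 253.2, 99.2]
tool_rot: [-3.141, -0.002, -0.096]
force: [0.5, -0.2, 0.0]
opening: 79.7
finger_force: 0.0
```

```bash
python3 t.py
python3 - <<'E'
from h import *
s=bot.get_state(); im=bot.read_camera("wrist"); save(im,"w6.png")
for t,z in (("spanner",40),("jaw",46),("rest",0)):
    for q in bot.place_of(t,"wrist")[:2]: print(t,round(q["conf"],2),np.round(q["at"]),np.round(ray("wrist",q["at"],z,s),1))
K,d,Rc,e=cam("wrist",s); i=im.astype(int); m=((i[...,0]>100)&(i[...,1]<60)&(i[...,2]<60)).astype(np.uint8)
n,lab,stt,cen=cv2.connectedComponentsWithStats(m); b=1+np.argmax(stt[1:,4]); q=np.argwhere(lab==b)[:,::-1].astype(float)
print(stt[b])
u=cv2.undistortPoints(q[:,None],K,d)[:,0]; v=np.c_[u,np.ones(len(u))]@Rc.T; W=(e+v*((52-e[2])/v[:,2])[:,None])[:,:2]
c,(w,h),a=cv2.minAreaRect(W.astype(np.float32)); print("handle rect",c,w,h,a)
E
```

```text
16.12 yaw -5.5 tau [ 0.07 -0.05 -0.03] F [ 0.5 -0.2  0. ] open 79.67 j7 -2.34 [545.  253.2  99.2]
spanner 0.74 [275. 255.] [522.3 260.2  40. ]
spanner 0.25 [288. 236.] [534.2 250.9  40. ]
jaw 0.5 [550. 199.] [544.7  91.6  46. ]
rest 0.85 [287. 237.] [519.4 252.8   0. ]
[ 256  139   30  132 2904]
handle rect (556.8850708007812, 258.64068603515625) 15.623726844787598 79.00007629394531 85.10327911376953
```

>>> arm_command:
  commands:
    - [-3.2, -6.5, 20, -0.5]
    - [0, 0, 30, 0]
    - [0, 0, 18, 0]
    - [0, 0, 0, 0]

```text
time_s: 16.82
position: [539.8, 259.7, 27.4]
tool_rot: [3.14, 0.004, -0.085]
force: [0.0, 0.2, 0.5]
opening: 79.9
finger_force: 0.0
```

>>> arm_command:
  commands:
    - [0, 0, 0, 0]
    - [0, 0, 0, 0]
    - [0, 0, 0, 0]
    - [0, 0, 0, 0]
    - [0, 0, 0, 0]
    - [0, 0, 0, 0]
    - [0, 0, 0, 0]
    - [0, 0, 0, 0]
    - [0, 0, 0, 0]
  hand: 5
  squeeze: 60

```text
time_s: 17.95
position: [541.3, 260.2, 29.5]
tool_rot: [3.142, 0.0, -0.086]
force: [0.0, -0.8, 1.2]
opening: 14.9
finger_force: 60.0
```

```bash
python3 t.py
```

```text
17.95 yaw -4.9 tau [0.1  0.05 0.01] F [ 0.  -0.8  1.2] open 14.92 j7 -2.39 [541.3 260.2  29.5]
```

>>> arm_command:
  commands:
    - [0, 0, -30, 0]
    - [0, 0, -45, 0]
    - [0, 0, -45, 0]
    - [0, 0, 0, -10.1]
    - [0, 0, 0, -10.1]
    - [0, 0, 0, -10.1]
    - [0, 0, 0, -10.1]
    - [0, 0, 0, -10.1]
    - [0, 0, 0, -10.1]
    - [0, 0, 0, -10.1]

```text
time_s: 19.2
position: [540.8, 259.8, 148.8]
tool_rot: [-3.141, 0.001, 1.154]
force: [0.4, 0.1, -2.8]
opening: 15.4
finger_force: 60.0
```

>>> arm_command:
  commands:
    - [0, 0, 0, -10.1]
    - [0, 0, 0, -10.1]
    - [0, 0, 0, -10.1]
    - [0, 0, 0, -10.1]
    - [-54.3, -11.4, 0, 0]
    - [-54.3, -11.4, 0, 0]
    - [-54.3, -11.4, 0, 0]
    - [-54.3, -11.4, 0, 0]
    - [-54.3, -11.4, 0, 0]
    - [-54.3, -11.4, 0, 0]

```text
time_s: 20.45
position: [565.8, -73.9, 149.1]
tool_rot: [-3.141, 0.0, 1.853]
force: [1.5, -0.1, -2.5]
opening: 15.3
finger_force: 60.0
```

>>> arm_command:
  commands:
    - [0, 0, 0, 0]
    - [0, 0, 0, 0]

```text
time_s: 20.7
position: [565.8, -71.4, 149.0]
tool_rot: [-3.141, -0.001, 1.853]
force: [-0.5, 0.2, -2.0]
opening: 15.6
finger_force: 60.0
```

```bash
python3 t.py
python3 - <<'E'
from h import *
s=bot.get_state(); im=bot.read_camera("wrist"); save(im,"w7.png"); Rt=R.from_euler('xyz',s["tool_rot"]).as_matrix()
for t,dz in (("jaw",-16.5),("spanner",-10.5)):
    for q in bot.place_of(t,"wrist")[:2]:
        w=ray("wrist",q["at"],s["position"][2]-dz,s); print(t,round(q["conf"],2),np.round(q["at"]),w.round(1),"tool",(Rt.T@(w-s["position"])).round(1))
for q in bot.place_of("nut_mid","wrist")[:2]: print(q,ray("wrist",q["at"],66.5,s))
E
```

```text
20.7 yaw 106.1 tau [ 0.07 -0.1   0.02] F [-0.5  0.2 -2. ] open 15.55 j7 0.12 [565.8 -71.4 149. ]
spanner 0.77 [284. 302.] [568.6 -87.7 159.5] tool [-16.4  -1.9 -10.5]
```

View pics/w7.png

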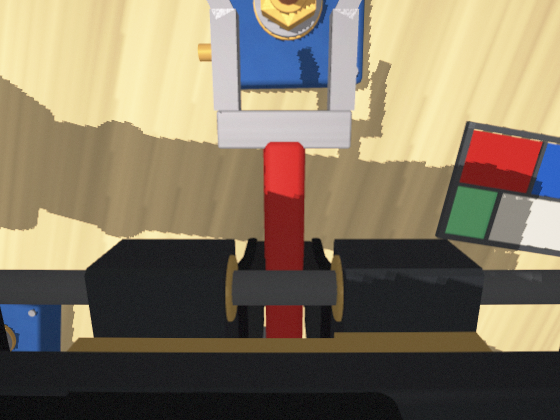

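Run:
```python
from h import *
im=cv2.imread("pics/w7.png")[:,:,::-1].astype(int)
s=dict(position=[565.8,-71.4,149.0],tool_rot=[-3.141,-.001,1.853]); K,d,Rc,e=cam("wrist",s); Rt=R.from_euler('xyz',s["tool_rot"]).as_matrix()
def tool(px,z):
    u=cv2.undistortPoints(np.array([[px]],float),K,d)[0,0]; v=Rc@np.r_[u,1]; return (Rt.T@(e+v*(z-e[2])/v[2]-s["position"])).round(2)
for r in (2,6,10,14,18,22,26,30,34):
    row=im[r,236:336]; nb=np.where(row[:,2]<row[:,0]+8)[0]+236   # not blue
    nb2=nb[(nb>246)&(nb<325)]
    br=np.where((im[r,240:330,0]>150)&(im[r,240:330,2]<90))[0]+240
    g=np.where((abs(im[r,190:380,0]-im[r,190:380,2])<30)&(im[r,190:380,0]>110))[0]+190
    print(r,"nonblue",nb2.min() if len(nb2) else 0,nb2.max() if len(nb2) else 0,"brass",(br.min(),br.max()) if len(br) else 0, "L",g[g<265].max() if (g<265).any() else 0,"R",g[g>305].min() if (g>305).any() else 0)
for r in (10,30,40,60,80,100):
    print(r,[tuple(x) for x in im[r,232:246:2]],"|",[tuple(x) for x in im[r,322:338:2]]) if r in(40,) else None
    g=[c for c in range(200,375) if abs(im[r,c,0]-im[r,c,2])<25 and im[r,c,0]>120]; k=[g[0]]+[x for a,b in zip(g,g[1:]) if b-a>3 for x in (a,b)]+[g[-1]]; print(r,k)
for px in ((284.5,60),): print("jaw mid",tool(px,170.5),"z165",tool(px,165))
for px in ((289,20),(290,20)): print(px,tool(px,74),tool(px,57))
```

```text
2 nonblue 253 322 brass (np.int64(281), np.int64(314)) L 259 R 317
6 nonblue 253 322 brass (np.int64(300), np.int64(321)) L 259 R 317
10 nonblue 254 321 brass (np.int64(262), np.int64(314)) L 260 R 316
14 nonblue 255 320 brass (np.int64(267), np.int64(319)) L 261 R 314
18 nonblue 256 318 brass (np.int64(274), np.int64(302)) L 264 R 309
22 nonblue 258 316 brass (np.int64(280), np.int64(295)) L 264 R 306
26 nonblue 261 314 brass (np.int64(287), np.int64(312)) L 235 R 306
30 nonblue 264 311 brass (np.int64(308), np.int64(308)) L 264 R 306
34 nonblue 269 306 brass (np.int64(302), np.int64(304)) L 236 R 330
10 [210, 235, 257, 260, 333, 358]
30 [211, 236, 264, 264, 270, 285, 302, 306, 332, 357]
40 [(np.int64(207), np.int64(202), np.int64(204)), (np.int64(209), np.int64(202), np.int64(203)), (np.int64(157), np.int64(155), np.int64(154)), (np.int64(93), np.int64(89), np.int64(91)), (np.int64(64), np.int64(107), np.int64(179)), (np.int64(63), np.int64(107), np.int64(179)), (np.int64(58), np.int64(102), np.int64(176))] | [(np.int64(61), np.int64(104), np.int64(174)), (np.int64(64), np.int64(105), np.int64(172)), (np.int64(60), np.int64(103), np.int64(170)), (np.int64(71), np.int64(107), np.int64(162)), (np.int64(117), np.int64(115), np.int64(116)), (np.int64(184), np.int64(179), np.int64(181)), (np.int64(199), np.int64(192), np.int64(194)), (np.int64(198), np.int64(194), np.int64(194))]
40 [211, 236, 331, 357]
60 [212, 237, 329, 356]
80 [213, 237, 330, 355]
100 [214, 238, 327, 354]
jaw mid [ 85.23  -1.49 -21.41] z165 [ 85.87  -1.48 -15.91]
(289, 20) [118.5    1.23  75.12] [122.05   1.43  92.12]
(290, 20) [118.5    1.81  75.12] [122.05   2.06  92.12]
```

>>> arm_command:
  commands:
    - [-8, 2, 0, 0]
    - [0, 0, 35, 0]
    - [0, 0, 35, 0]
    - [0, 0, 19, 0]
    - [0, 0, 9, 0]
    - [0, 0, 0, 0]
    - [0, 0, 0, 0]

```text
time_s: 21.78
position: [571.5, -79.0, 52.7]
tool_rot: [3.14, 0.001, 1.853]
force: [-0.0, 0.3, -1.6]
opening: 15.4
finger_force: 60.0
```

```bash
python3 t.py
python3 - <<'E'
from h import *
im=bot.read_camera("side"); im2=bot.read_camera("scene")
a=cv2.resize(im[185:285,215:315],(400,400),interpolation=cv2.INTER_CUBIC); b=cv2.resize(im2[170:245,235:310],(400,400),interpolation=cv2.INTER_CUBIC)
save(np.hstack([a,b]),"pre.png")
E
```

```text
21.77 yaw 106.2 tau [ 0.05 -0.12  0.01] F [-0.   0.3 -1.6] open 15.45 j7 0.05 [571.5 -79.   52.7]
```

>>> arm_command:
  commands:
    - [0, -1.0, 2, 0]
    - [0, 0, 0, 0]

```text
time_s: 22.12
position: [569.4, -79.4, 49.5]
tool_rot: [-3.141, 0.0, 1.853]
force: [-0.8, -0.2, -2.6]
opening: 15.3
finger_force: 60.0
```

```bash
python3 t.py
```

```text
22.12 yaw 106.2 tau [ 0.07 -0.17  0.04] F [-0.8 -0.2 -2.6] open 15.31 j7 0.05 [569.4 -79.4  49.5]
```

View pics/pre.png

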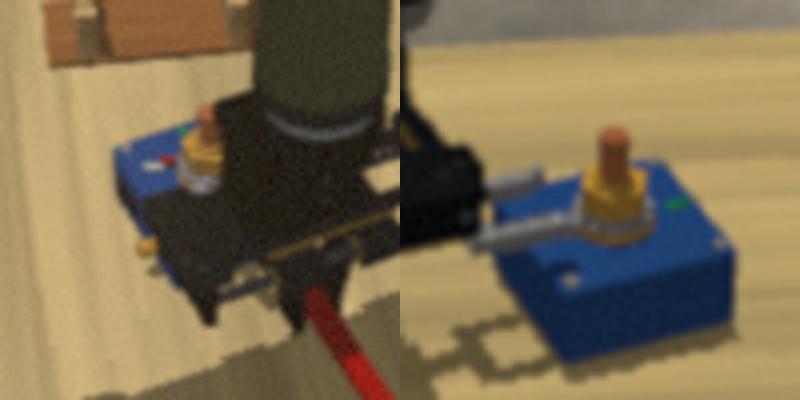

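>>> arm_command:
  commands:
    - [4, 0.6, 0, 0]
    - [6, 0, 0, 0]
    - [6, 0, 0, 0]
    - [4, 0, 0, 0]
    - [0, 0, 0, 0]

```text
time_s: 22.75
position: [564.4, -59.2, 49.6]
tool_rot: [-3.142, 0.0, 1.854]
force: [0.4, -0.1, -1.4]
opening: 15.4
finger_force: 60.0
```

```bash
cat >> t.py <<'E'
d=np.array([530.3,57.4])-s["position"][:2]; a=s["tool_rot"][2]; print("nut in tool x,y",(d@[np.cos(a),np.sin(a)]).round(1),(d@[np.sin(a),-np.cos(a)]).round(1),"F tool",(np.array(s["force"])[:2]@[np.cos(a),np.sin(a)]).round(1),(np.array(s["force"])[:2]@[np.sin(a),-np.cos(a)]).round(1))
E
python3 t.py
```

```text
22.75 yaw 106.2 tau [ 0.01 -0.11  0.02] F [ 0.4 -0.1 -1.4] open 15.37 j7 0.02 [564.4 -59.2  49.6]
nut in tool x,y 121.5 -0.2 F tool -0.2 0.4
```

>>> arm_command:
  commands:
    - [3, 0, 0, 0]
    - [3, 0, 0, 0]
    - [0, 0, 0, 0]

```text
time_s: 23.12
position: [562.8, -53.7, 49.5]
tool_rot: [-3.142, -0.0, 1.854]
force: [0.3, 0.2, -2.4]
opening: 14.8
finger_force: 60.0
```

```bash
python3 t.py
```

```text
23.12 yaw 106.2 tau [ 0.04 -0.1   0.02] F [ 0.3  0.2 -2.4] open 14.78 j7 0.01 [562.8 -53.7  49.5]
nut in tool x,y 115.8 -0.2 F tool 0.1 0.3
```

>>> arm_command:
  commands:
    - [4, 0, 0, 0]
    - [4, 0, 0, 0]
    - [0, 0, 0, 0]

```text
time_s: 23.5
position: [560.5, -45.8, 49.6]
tool_rot: [-3.142, -0.0, 1.854]
force: [-0.5, -0.1, -3.3]
opening: 15.6
finger_force: 60.0
```

```bash
python3 t.py
```

```text
23.5 yaw 106.2 tau [ 0.   -0.14 -0.03] F [-0.5 -0.1 -3.3] open 15.6 j7 -0.0 [560.5 -45.8  49.6]
nut in tool x,y 107.5 -0.2 F tool 0.0 -0.5
```

>>> arm_command:
  commands:
    - [4, 0, 0, 0]
    - [3, 0, 0, 0]
    - [0, 0, 0, 0]

```text
time_s: 23.88
position: [558.6, -39.2, 49.6]
tool_rot: [-3.142, 0.0, 1.854]
force: [0.2, -0.2, -2.7]
opening: 15.5
finger_force: 60.0
```

```bash
python3 t.py
```

```text
23.88 yaw 106.2 tau [ 0.04 -0.1   0.01] F [ 0.2 -0.2 -2.7] open 15.48 j7 -0.01 [558.6 -39.2  49.6]
nut in tool x,y 100.7 -0.2 F tool -0.2 0.1
```

Sliding on freely; 14 mm more to go.

>>> arm_command:
  commands:
    - [4, 0, 0, 0]
    - [3, 0, 0, 0]
    - [0, 0, 0, 0]

```text
time_s: 24.25
position: [556.6, -32.5, 49.5]
tool_rot: [-3.142, 0.0, 1.854]
force: [0.2, -0.3, -2.7]
opening: 15.5
finger_force: 60.0
```

```bash
python3 t.py
```

```text
24.25 yaw 106.2 tau [ 0.03 -0.16  0.01] F [ 0.2 -0.3 -2.7] open 15.51 j7 -0.03 [556.6 -32.5  49.5]
nut in tool x,y 93.7 -0.2 F tool -0.3 0.2
```

>>> arm_command:
  commands:
    - [3, 0, 0, 0]
    - [3, 0, 0, 0]
    - [0, 0, 0, 0]

```text
time_s: 24.62
position: [555.0, -26.7, 49.6]
tool_rot: [3.142, -0.0, 1.854]
force: [0.3, -0.1, -1.5]
opening: 15.5
finger_force: 60.0
```

```bash
python3 t.py
python3 - <<'E'
from h import *
im=bot.read_camera("wrist"); save(im,"w8.png")
for t in ("nut","nut_mid","jaw"): print(t,[(np.round(q["at"]),round(q["conf"],2)) for q in bot.place_of(t,"wrist")[:2]])
i=im.astype(int)
for r in (15,40,70,95): 
    g=[c for c in range(200,375) if i[r,c,0]>150 and i[r,c,2]<90]; h=[c for c in range(200,375) if abs(i[r,c,0]-i[r,c,2])<25 and i[r,c,0]>110]
    k=lambda g:[g[0]]+[x for a,b in zip(g,g[1:]) if b-a>3 for x in (a,b)]+[g[-1]] if g else []
    print(r,"brass",k(g),"steel",k(h))
E
```

```text
24.62 yaw 106.2 tau [ 0.07 -0.14 -0.01] F [ 0.3 -0.1 -1.5] open 15.46 j7 -0.04 [555.  -26.7  49.6]
nut in tool x,y 87.7 -0.2 F tool -0.2 0.3
nut []
nut_mid []
jaw []
15 brass [] steel [200, 235, 247, 248, 322, 322, 330, 358]
40 brass [312, 326] steel [211, 236, 333, 357]
70 brass [272, 272, 299, 328] steel [212, 238, 331, 356]
95 brass [] steel [214, 238, 247, 264, 306, 323, 328, 355]
```

>>> arm_command:
  commands:
    - [0.3, -7.6, 0, 5]
    - [0.3, -7.6, 0, 5]
    - [0.3, -7.6, 0, 5]
    - [0.3, -7.6, 0, 5]
    - [0, 0, 0, 0]

```text
time_s: 25.45
position: [525.2, -29.3, 49.8]
tool_rot: [3.141, -0.001, 1.506]
force: [1.7, 3.7, -4.9]
opening: 15.0
finger_force: 60.0
```

```bash
python3 t.py
```

```text
25.45 yaw 86.3 tau [ 0.81 -0.46  0.09] F [ 1.7  3.7 -4.9] open 14.98 j7 -0.32 [525.2 -29.3  49.8]
nut in tool x,y 86.8 -0.6 F tool 3.8 1.4
```

>>> arm_command:
  commands:
    - [0.3, -7.6, 0, 5]
    - [0.3, -7.6, 0, 5]
    - [0.3, -7.6, 0, 5]
    - [0.3, -7.6, 0, 5]
    - [0, 0, 0, 0]

```text
time_s: 26.08
position: [496.1, -22.5, 49.8]
tool_rot: [3.141, -0.001, 1.158]
force: [1.5, 4.0, -3.6]
opening: 15.3
finger_force: 60.0
```

```bash
python3 t.py; python3 p.py;  python3 - <<'E'
from h import *
for c in ("side","scene"):
    bot.read_camera(c)
    for t in ("pointer","green_mark","white_mark"): print(c,t,[(np.round(q["at"],1),round(q["conf"],2),ray(c,q["at"],53)[:2].round(1)) for q in bot.place_of(t,c)[:3]])
E
```

```text
26.07 yaw 66.3 tau [ 0.73 -0.55  0.18] F [ 1.5  4.  -3.6] open 15.35 j7 -0.62 [496.1 -22.5  49.8]
nut in tool x,y 87.0 -0.7 F tool 4.3 -0.2
red 593 245.5 143.7 258.8 40.0
white 1431 168.8 141.0 191.0 40.0
green 19 110.9 108.6 112.8 30.5
side pointer [(array([204.7, 340.4]), 0.68, array([ 344.3, -258.8])), (array([221. , 147.1]), 0.42, array([441.3, 419.3]))]
side green_mark [(array([209., 333.]), 0.86, array([ 354.7, -242.1])), (array([227.3, 143.1]), 0.71, array([462.7, 436.9])), (array([261.5, 214.7]), 0.67, array([521.1, 102. ]))]
side white_mark [(array([215. , 147.7]), 0.81, array([422.7, 419. ])), (array([199.2, 341.7]), 0.64, array([ 332.5, -259.9])), (array([255.9, 224.3]), 0.52, array([501.1,  68.5]))]
scene pointer [(array([281.5, 205.3]), 0.67, array([513.7,  78.7])), (array([166.1, 182. ]), 0.44, array([ 355.5, -250.7])), (array([387.6, 185.5]), 0.43, array([439.9, 413.3]))]
scene green_mark [(array([172.4, 188.2]), 0.95, array([ 392.6, -230.2])), (array([285.9, 206.7]), 0.86, array([521.8,  90. ])), (array([393.1, 189.1]), 0.85, array([461.2, 424. ]))]
scene white_mark [(array([384.3, 183.9]), 0.89, array([430. , 405.8])), (array([167.2, 182.6]), 0.77, array([ 359.3, -247.2])), (array([274.5, 197.4]), 0.74, array([471.7,  64.1]))]
```

>>> arm_command:
  commands:
    - [0.3, -7.6, 0, 5]
    - [0.3, -7.6, 0, 5]
    - [0.3, -7.6, 0, 5]
    - [0.3, -7.6, 0, 5]
    - [0, 0, 0, 0]

```text
time_s: 27.15
position: [470.9, -6.1, 49.8]
tool_rot: [3.141, -0.001, 0.808]
force: [3.2, 3.7, -4.2]
opening: 15.4
finger_force: 60.1
```

```bash
python3 t.py
cat > q.py <<'E'
from h import *
for c in ("scene","side","wrist"):
    s=bot.get_state(); im=bot.read_camera(c).astype(int); K,d,Rc,e=cam(c,s)
    for n,m in (("red",(im[...,0]>70)&(im[...,0]>2.2*im[...,1])&(im[...,0]>2.2*im[...,2])),("green",(im[...,1]>1.5*im[...,0])&(im[...,1]>1.2*im[...,2])),):
        q=np.argwhere(m)[:,::-1].astype(float)
        u=cv2.undistortPoints(q[:,None],K,d)[:,0]; v=np.c_[u,np.ones(len(u))]@Rc.T; P=(e+v*((53-e[2])/v[:,2])[:,None])[:,:2]-[530.3,57.4]
        r=np.hypot(*P.T); a=np.degrees(np.arctan2(P[:,1],P[:,0]))%360; k=(r>20)&(r<50)&(a>80)&(a<190)
        if k.any(): print(c,n,k.sum(),"ang",np.median(a[k]).round(1),a[k].min().round(1),a[k].max().round(1),"mean px",q[k].mean(0).round(1),"P",P[k].mean(0).round(1))
    for t in ("pointer","green_mark"): print(c,t,[(np.round(o["at"],1),round(o["conf"],2)) for o in bot.place_of(t,c)[:3]])
E
python3 q.py
```

```text
27.15 yaw 46.3 tau [ 0.86 -0.68  0.28] F [ 3.2  3.7 -4.2] open 15.37 j7 -0.95 [470.9  -6.1  49.8]
nut in tool x,y 86.9 -0.9 F tool 4.9 -0.2
scene green 3 ang 93.8 93.0 94.7 mean px [286. 208.] P [-2.1 32. ]
scene pointer [(array([286. , 207.5]), 0.64), (array([166.7, 181.5]), 0.6), (array([384.3, 184.7]), 0.44)]
scene green_mark [(array([395.7, 187.1]), 0.75), (array([286.4, 207.3]), 0.67), (array([170.9, 187.9]), 0.67)]
side pointer [(array([205.5, 339.5]), 0.55), (array([219.1, 149.1]), 0.52)]
side green_mark [(array([215.6, 333.5]), 0.92), (array([225., 145.]), 0.73), (array([261.5, 216.2]), 0.59)]
wrist red 81 ang 121.6 117.8 124.9 mean px [203.3  35.3] P [-17.   27.8]
wrist green 326 ang 109.9 105.8 114.1 mean px [195.4  11.5] P [-12.9  35.9]
wrist pointer [(array([198.9,  37.5]), 0.73)]
wrist green_mark [(array([207.3,  15. ]), 0.86)]
```

>>> arm_command:
  commands:
    - [0.2, -6.1, 0, 4]
    - [0.2, -6.1, 0, 4]
    - [0, 0, 0, 0]
    - [0, 0, 0, 0]

```text
time_s: 28.1
position: [462.8, 2.6, 49.7]
tool_rot: [-3.141, -0.001, 0.669]
force: [3.7, 3.8, -2.8]
opening: 15.2
finger_force: 60.1
```

```bash
python3 t.py; python3 q.py | grep -E "wrist|scene"
cat > z.py <<'E'
from h import *
s=bot.get_state(); im=bot.read_camera("wrist").astype(int); K,d,Rc,e=cam("wrist",s)
def L(m,z):
    q=np.argwhere(m)[:,::-1].astype(float); u=cv2.undistortPoints(q[:,None],K,d)[:,0]; v=np.c_[u,np.ones(len(u))]@Rc.T; P=(e+v*((z-e[2])/v[:,2])[:,None])[:,:2]
    k=np.hypot(*(P-[530.3,57.4]).T)<55; P=P[k]
    vx,vy,x,y=cv2.fitLine(P.astype(np.float32),cv2.DIST_HUBER,0,.01,.01).ravel(); t=(P-[x,y])@[vx,vy]; print(len(P),"dir",np.degrees(np.arctan2(vy,vx))%180,"c",x,y,"len",np.ptp(t),q[k].min(0),q[k].max(0))
L((im[...,0]>70)&(im[...,0]>2.2*im[...,1])&(im[...,0]>2.2*im[...,2]),55)
L((im[...,1]>1.5*im[...,0])&(im[...,1]>1.2*im[...,2]),51)
E
python3 z.py
```

```text
28.1 yaw 38.4 tau [ 0.92 -0.66  0.36] F [ 3.7  3.8 -2.8] open 15.21 j7 -1.09 [462.8   2.6  49.7]
nut in tool x,y 86.9 -1.1 F tool 5.3 -0.6
scene green 5 ang 99.6 93.0 102.1 mean px [286.8 207.4] P [-4.8 34.7]
scene pointer [(array([383.9, 183.8]), 0.54), (array([286.1, 206.9]), 0.51), (array([167.4, 186. ]), 0.5)]
scene green_mark [(array([170.2, 186.4]), 0.97), (array([396.1, 186.3]), 0.88), (array([287.4, 205. ]), 0.84)]
wrist red 83 ang 113.6 109.7 117.0 mean px [202.8  35.3] P [-12.9  29.7]
wrist green 331 ang 109.2 105.7 114.1 mean px [190.6  24.3] P [-12.6  35.9]
wrist pointer [(array([200.8,  33.6]), 0.7)]
wrist green_mark [(array([202.1,  25.8]), 0.62)]
2077 dir 68.7514 c 497.4771 34.418762 len 75.77118562160663 [199.  29.] [302. 192.]
331 dir 117.101036 c 517.7339 93.842834 len 11.180926678325019 [178.  14.] [206.  35.]
```

>>> arm_command:
  commands:
    - [0.1, -5.3, 0, 3.5]
    - [0, 0, 0, 0]
    - [0, 0, 0, 0]

```text
time_s: 28.98
position: [459.8, 6.5, 49.8]
tool_rot: [3.141, -0.001, 0.608]
force: [4.2, 3.1, -3.1]
opening: 15.5
finger_force: 60.3
```

```bash
python3 t.py; python3 q.py | grep -E "wrist"
```

```text
28.98 yaw 34.9 tau [ 0.71 -0.81  0.47] F [ 4.2  3.1 -3.1] open 15.45 j7 -1.15 [459.8   6.5  49.8]
nut in tool x,y 87.0 -1.5 F tool 5.2 -0.1
wrist red 84 ang 111.0 107.2 114.6 mean px [201.8  36.7] P [-11.5  30.2]
wrist green 303 ang 109.5 105.7 113.9 mean px [187.1  30.4] P [-12.8  36.2]
wrist pointer [(array([200.4,  39.9]), 0.64)]
wrist green_mark [(array([202.9,  33.2]), 0.77)]
```

>>> arm_command:
  commands:
    - [0.2, 6.1, 0, -4]
    - [0.2, 6.1, 0, -4]
    - [0, 0, 0, 0]

```text
time_s: 29.8
position: [467.1, -2.3, 49.6]
tool_rot: [-3.14, -0.002, 0.748]
force: [3.1, 5.3, -2.6]
opening: 15.6
finger_force: 60.1
```

```bash
python3 t.py; python3 q.py | grep -E "wrist"
python3 - <<'E'
from h import *
i=bot.read_camera("wrist").astype(int)
for r in (10,40,60,80,100,160,200,230):
    red=[c for c in range(200,375) if i[r,c,0]>70 and i[r,c,0]>2.2*i[r,c,1]]; h=[c for c in range(200,375) if abs(i[r,c,0]-i[r,c,2])<25 and i[r,c,0]>110]
    k=lambda g:[g[0]]+[x for a,b in zip(g,g[1:]) if b-a>3 for x in (a,b)]+[g[-1]] if g else []
    print(r,"red",k(red),"steel",k(h))
E
```

```text
29.8 yaw 42.8 tau [ 1.09 -0.73  0.27] F [ 3.1  5.3 -2.6] open 15.64 j7 -1.01 [467.1  -2.3  49.6]
nut in tool x,y 87.0 -0.8 F tool 5.8 -1.8
wrist red 50 ang 112.2 107.9 114.9 mean px [204.9  25.9] P [-12.3  30.6]
wrist green 310 ang 109.5 105.7 113.9 mean px [193.   16.4] P [-12.9  36.2]
wrist pointer [(array([204.5,  26. ]), 0.76)]
wrist green_mark [(array([209.5,  19.8]), 0.86)]
10 red [] steel [207, 232, 252, 254, 332, 344, 348, 354]
40 red [] steel [209, 230, 330, 354]
60 red [] steel [210, 235, 331, 352]
80 red [] steel [211, 236, 322, 324, 330, 352]
100 red [] steel [212, 235, 248, 270, 300, 316, 329, 352]
160 red [262, 303] steel []
200 red [264, 302] steel [325, 325]
230 red [265, 302] steel []
```

>>> arm_command:
  commands:
    - [0.1, 3.8, 0, -2.5]
    - [0, 0, 0, 0]

```text
time_s: 30.55
position: [469.6, -4.9, 49.5]
tool_rot: [-3.14, -0.001, 0.791]
force: [3.7, 6.6, -2.6]
opening: 15.3
finger_force: 60.0
```

```bash
python3 t.py; python3 q.py | grep -E "wrist"
```

```text
30.55 yaw 45.3 tau [ 1.13 -0.64  0.18] F [ 3.7  6.6 -2.6] open 15.26 j7 -0.96 [469.6  -4.9  49.5]
nut in tool x,y 87.0 -0.6 F tool 7.3 -2.0
wrist red 32 ang 112.3 108.3 114.8 mean px [206.   22.1] P [-12.5  30.8]
wrist green 308 ang 109.5 105.7 113.9 mean px [195.   12.2] P [-12.9  36.3]
wrist pointer [(array([204.2,  21.9]), 0.6)]
wrist green_mark [(array([208.8,  14.2]), 0.77)]
```

>>> arm_command:
  commands:
    - [1.5, -0.5, 0, 0]
    - [0, 0, 0, 0]

```text
time_s: 31.25
position: [469.5, -4.7, 49.3]
tool_rot: [-3.141, 0.001, 0.789]
force: [1.9, 1.7, -1.6]
opening: 15.3
finger_force: 60.0
```

```bash
python3 t.py
```

```text
31.25 yaw 45.2 tau [ 0.58 -0.33  0.22] F [ 1.9  1.7 -1.6] open 15.34 j7 -0.97 [469.5  -4.7  49.3]
nut in tool x,y 86.9 -0.6 F tool 2.5 0.1
```

>>> arm_command:
  commands:
    - [0.5, 0, -5, 0]
    - [0, 0, -10, 0]
    - [0, 0, -15, 0]
    - [0, 0, -20, 0]
    - [0, 0, -25, 0]
    - [0, 0, -25, 0]
    - [0, 0, 0, 0]

```text
time_s: 32.12
position: [471.3, -5.0, 151.6]
tool_rot: [3.138, -0.0, 0.787]
force: [0.0, -0.1, -3.0]
opening: 15.2
finger_force: 60.0
```

```bash
python3 t.py; python3 q.py | grep -E "wrist"; python3 z.py
```

```text
32.12 yaw 45.1 tau [ 0.04 -0.11 -0.02] F [ 0.  -0.1 -3. ] open 15.19 j7 -0.84 [471.3  -5.  151.6]
nut in tool x,y 85.8 -2.2 F tool -0.0 0.1
wrist red 61 ang 111.9 107.8 117.1 mean px [249.9  61.6] P [-9.3 23.1]
wrist pointer [(array([239.2,  56.2]), 0.83)]
wrist green_mark [(array([239.4,  50.1]), 0.65)]
816 dir 67.47547 c 500.39877 32.43636 len 74.90005213040791 [246.  58.] [302. 161.]Traceback (most recent call last):
  File "z.py", line 8, in <module>
    L((im[...,1]>1.5*im[...,0])&(im[...,1]>1.2*im[...,2]),51)
    ~^^^^^^^^^^^^^^^^^^^^^^^^^^^^^^^^^^^^^^^^^^^^^^^^^^^^^^^^
  File "z.py", line 6, in L
    vx,vy,x,y=cv2.fitLine(P.astype(np.float32),cv2.DIST_HUBER,0,.01,.01).ravel(); t=(P-[x,y])@[vx,vy]; print(len(P),"dir",np.degrees(np.arctan2(vy,vx))%180,"c",x,y,"len",np.ptp(t),q[k].min(0),q[k].max(0))
              ~~~~~~~~~~~^^^^^^^^^^^^^^^^^^^^^^^^^^^^^^^^^^^^^^^^^^^^^^^
cv2.error: OpenCV(4.12.0) /io/opencv/modules/imgproc/src/linefit.cpp:50: error: (-215:Assertion failed) count > 0 in function 'fitLine2D_wods'
```

>>> arm_command:
  commands:
    - [0, 35, -15, 0]
    - [0, 35, -15, 0]
    - [0, 0, 0, 0]
    - [0, 0, 0, 0]

```text
time_s: 33.12
position: [519.4, -52.7, 179.0]
tool_rot: [-3.14, 0.0, 0.789]
force: [-1.1, 0.7, -2.5]
opening: 15.4
finger_force: 60.0
```

```bash
python3 t.py; python3 q.py | grep -E "wrist"
python3 - <<'E'
from h import *
from scipy.optimize import least_squares
s=bot.get_state(); im=bot.read_camera("wrist"); save(im,"w9.png"); i=im.astype(int); hsv=cv2.cvtColor(im,cv2.COLOR_RGB2HSV); 
for t in ("nut_mid","white_mark","pointer","green_mark"): print(t,[(np.round(q["at"]),round(q["conf"],2),ray("wrist",q["at"],66.5 if t=="nut_mid" else 53,s).round(1)) for q in bot.place_of(t,"wrist")[:2]])
E
```

```text
33.12 yaw 45.2 tau [-0.02 -0.04 -0.01] F [-1.1  0.7 -2.5] open 15.36 j7 -0.82 [519.4 -52.7 179. ]
nut in tool x,y 85.8 -69.8 F tool -0.3 -1.3
wrist red 71 ang 112.1 108.6 116.5 mean px [152.2  65.4] P [-11.1  27.2]
wrist green 98 ang 107.7 104.7 112.9 mean px [143.3  57.7] P [-11.6  35.3]
wrist pointer [(array([146.6,  65.3]), 0.77)]
wrist green_mark [(array([147.8,  57.3]), 0.96)]
nut_mid [(array([184.,  82.]), 0.7, array([529.5,  57. ,  66.5]))]
white_mark [(array([152., 110.]), 0.69, array([495.2,  63.9,  53. ]))]
pointer [(array([148.,  64.]), 0.65, array([518.2,  87.3,  53. ]))]
green_mark [(array([149.,  58.]), 0.79, array([521.4,  89.3,  53. ]))]
```

>>> arm_command:
  commands:
    - [0, 0, 0, 10]
    - [0, 0, 0, 10]
    - [0, 0, 0, 10]
    - [0, 0, 0, 10]
    - [0, 0, 0, 10.1]
    - [-0.8, -52.3, 0, 0]
    - [-0.8, -52.3, 0, 0]
    - [-0.8, -52.3, 0, 0]
    - [-0.8, -52.3, 0, 0]
    - [-0.8, -52.3, 0, 0]

```text
time_s: 35.08
position: [538.6, 208.8, 179.6]
tool_rot: [3.141, -0.001, -0.087]
force: [-0.1, 0.2, -2.0]
opening: 15.3
finger_force: 60.0
```

>>> arm_command:
  commands:
    - [-0.8, -52.3, 0, 0]
    - [0, 0, 40, 0]
    - [0, 0, 40, 0]
    - [0, 0, 20, 0]
    - [0, 0, 0, 0]
    - [0, 0, 0, 0]

```text
time_s: 35.83
position: [543.2, 260.3, 81.2]
tool_rot: [-3.14, -0.002, -0.086]
force: [-0.4, -0.3, -2.4]
opening: 15.6
finger_force: 60.0
```

```bash
python3 t.py
python3 - <<'E'
from h import *
s=bot.get_state(); im=bot.read_camera("wrist"); i=im.astype(int)
for q in bot.place_of("rest","wrist")[:2]: print(q["conf"],ray("wrist",q["at"],0,s).round(1))
for r in (10,60,100,160,200,230):
    red=[c for c in range(200,375) if i[r,c,0]>70 and i[r,c,0]>2.2*i[r,c,1]]; print(r,red[0] if red else 0,red[-1] if red else 0)
col=[r for r in range(0,230) if i[r,283,0]>70 and i[r,283,0]>2.2*i[r,283,1]]; print("front row",col[:1])
i=cv2.imread("pics/w7.png")[:,:,::-1].astype(int); print("w7 front row",[r for r in range(0,230) if i[r,283,0]>70 and i[r,283,0]>2.2*i[r,283,1]][:1])
E
```

```text
35.83 yaw -5.0 tau [ 0.   -0.04  0.02] F [-0.4 -0.3 -2.4] open 15.58 j7 -2.43 [543.2 260.3  81.2]
nut in tool x,y 4.6 203.3 F tool -0.4 0.3
0.72 [522.8 253.9   0. ]
10 0 0
60 0 0
100 0 0
160 266 302
200 265 302
230 266 302
front row [140]
w7 front row [142]
```

>>> arm_command:
  commands:
    - [0, 4, 20, 0]
    - [0, 0, 20, 0]
    - [0, 0, 7, 0]
    - [0, 0, 2, 0]
    - [0, 0, 0, 0]
    - [0, 0, 0, 0]

```text
time_s: 36.67
position: [540.9, 255.5, 30.4]
tool_rot: [3.14, 0.001, -0.086]
force: [-2.8, -1.7, 4.7]
opening: 15.4
finger_force: 60.0
```

```bash
python3 t.py
```

```text
36.67 yaw -4.9 tau [-0.41  0.37 -0.13] F [-2.8 -1.7  4.7] open 15.35 j7 -2.46 [540.9 255.5  30.4]
nut in tool x,y 6.4 198.3 F tool -2.6 1.9
```

Upward force: it is sitting on the bars. Release and rise.

>>> arm_command:
  commands:
    - [0, 0, 0, 0]
    - [0, 0, 0, 0]
    - [0, 0, 0, 0]
    - [0, 0, 0, 0]
    - [0, 0, 0, 0]
    - [0, 0, 0, 0]
  hand: 60

```text
time_s: 37.42
position: [541.7, 255.7, 30.5]
tool_rot: [3.142, -0.0, -0.086]
force: [-0.1, 0.8, -0.3]
opening: 58.5
finger_force: 0.0
```

>>> arm_command:
  commands:
    - [0, 0, -20, 0]
    - [0, 0, -40, 0]
    - [0, 0, -50, 0]
    - [0, 0, -50, 0]
    - [0, 0, -40, 0]
    - [0, 0, 0, 0]
    - [0, 0, 0, 0]

```text
time_s: 38.3
position: [541.5, 255.7, 230.9]
tool_rot: [3.141, -0.001, -0.086]
force: [-0.9, -0.0, 0.1]
opening: 60.0
finger_force: 0.0
```

```bash
python3 t.py
python3 - <<'E'
from h import *
s=bot.get_state(); im=bot.read_camera("wrist"); save(im,"w10.png"); i=im.astype(int)
for t,z in (("spanner",40),("rest",0),("jaw",46),("pointer",53),("green_mark",53),("nut_mid",66.5)):
    for q in bot.place_of(t,"wrist")[:2]: print(t,round(q["conf"],2),np.round(q["at"]),ray("wrist",q["at"],z,s).round(1))
K,d,Rc,e=cam("wrist",s); m=((i[...,0]>100)&(i[...,1]<60)&(i[...,2]<60)).astype(np.uint8)
n,lab,stt,cen=cv2.connectedComponentsWithStats(m); b=1+np.argmax(stt[1:,4]); q=np.argwhere(lab==b)[:,::-1].astype(float)
u=cv2.undistortPoints(q[:,None],K,d)[:,0]; v=np.c_[u,np.ones(len(u))]@Rc.T; W=(e+v*((52-e[2])/v[:,2])[:,None])[:,:2]
print("handle rect",cv2.minAreaRect(W.astype(np.float32)))
E
```

```text
38.3 yaw -4.9 tau [ 0.    0.04 -0.03] F [-0.9 -0.   0.1] open 60.03 j7 -2.34 [541.5 255.7 230.9]
nut in tool x,y 5.8 198.6 F tool -0.9 0.1
spanner 0.57 [285. 201.] [520.3 255.4  40. ]
rest 0.6 [285. 191.] [521.6 255.4   0. ]
jaw 0.65 [504. 178.] [526.9  46.2  46. ]
pointer 0.91 [463. 193.] [516.9  88.1  53. ]
green_mark 0.61 [463. 190.] [520.4  88.3  53. ]
nut_mid 0.9 [510. 182.] [527.   51.9  66.5]
nut_mid 0.38 [142. 282.] [459.3 399.3  66.5]
handle rect ((524.2113647460938, 256.13751220703125), (15.546891212463379, 142.65850830078125), 84.90869903564453)
```

>>> arm_command:
  commands:
    - [0, 50, 0, -10]
    - [8.6, 49, 0, -10]
    - [17, 47, 20, -10]
    - [25, 43, 20, 0]
    - [0, 0, 20, 0]
    - [0, 0, 0, 0]
    - [0, 0, 0, 0]

```text
time_s: 39.52
position: [619.2, 90.6, 171.4]
tool_rot: [-3.141, -0.001, 0.44]
force: [-0.1, 0.7, -0.2]
opening: 59.7
finger_force: 0.0
```

```bash
python3 t.py
python3 - <<'E'
from h import *
s=bot.get_state(); im=bot.read_camera("wrist"); save(im,"w11.png")
W={}
for t,z in (("pointer",53),("green_mark",53),("white_mark",53),("nut_mid",66.5)):
    for q in bot.place_of(t,"wrist")[:1]: W[t]=ray("wrist",q["at"],z,s)[:2]; print(t,round(q["conf"],2),np.round(q["at"]),W[t].round(1))
c=np.array([529.5,57]); K,d,Rc,e=cam("wrist",s); i=im.astype(int)
for n,m,z in (("red",(i[...,0]>70)&(i[...,0]>2.2*i[...,1])&(i[...,0]>2.2*i[...,2]),53),("green",(i[...,1]>1.5*i[...,0])&(i[...,1]>1.2*i[...,2]),49),("green53",(i[...,1]>1.5*i[...,0])&(i[...,1]>1.2*i[...,2]),53)):
    q=np.argwhere(m)[:,::-1].astype(float); u=cv2.undistortPoints(q[:,None],K,d)[:,0]; v=np.c_[u,np.ones(len(u))]@Rc.T; P=(e+v*((z-e[2])/v[:,2])[:,None])[:,:2]-c
    r=np.hypot(*P.T); a=np.degrees(np.arctan2(P[:,1],P[:,0]))%360; k=(r>20)&(r<50)&(a>60)&(a<200); print(n,k.sum(),"ang",a[k].mean().round(1),a[k].min().round(1),a[k].max().round(1),"r",r[k].min().round(1),r[k].max().round(1))
E
```

```text
39.52 yaw 25.2 tau [ 0.05  0.02 -0.  ] F [-0.1  0.7 -0.2] open 59.68 j7 -1.58 [619.2  90.6 171.4]
nut in tool x,y -94.6 -7.9 F tool 0.3 -0.7
pointer 0.87 [233. 307.] [515.   89.2]
green_mark 0.86 [238. 300.] [522.4  88. ]
white_mark 0.58 [251. 334.] [497.6  64.7]
nut_mid 0.96 [275. 317.] [529.7  56.3]
red 61 ang 113.9 109.2 120.5 r 22.5 32.6<stdin>:9: RuntimeWarning: Mean of empty slice.
  ret = ret.dtype.type(ret / rcount)
Traceback (most recent call last):
ValueError: zero-size array to reduction operation minimum which has no identity
```

>>> arm_command:
  commands:
    - [-48, -3.8, 0, 0]
    - [-47, -3.8, 0, 0]
    - [0, 0, 20, -10]
    - [0, 0, 20, -10]
    - [0, 0, 0, -10]
    - [0, 0, 0, -10]
    - [0, 0, 0, -10]
    - [0, 0, 0, -10]
    - [0, 0, 0, 0]
    - [0, 0, 0, 0]

```text
time_s: 41.02
position: [530.6, 55.2, 130.7]
tool_rot: [3.141, 0.0, 1.482]
force: [0.5, 0.5, -0.3]
opening: 60.1
finger_force: 0.0
```

```bash
python3 t.py
python3 - <<'E'
from h import *
s=bot.get_state(); im=bot.read_camera("wrist"); save(im,"w12.png")
for t,z in (("pointer",53),("green_mark",53),("white_mark",53),("nut_mid",66.5)):
    for q in bot.place_of(t,"wrist")[:1]: print(t,round(q["conf"],2),np.round(q["at"]),ray("wrist",q["at"],z,s)[:2].round(1))
c=np.array([529.7,56.8]); K,d,Rc,e=cam("wrist",s); i=im.astype(int)
for n,m,z in (("red",(i[...,0]>70)&(i[...,0]>2.2*i[...,1])&(i[...,0]>2.2*i[...,2]),53),("green",(i[...,1]>1.3*i[...,0])&(i[...,1]>1.1*i[...,2]),53)):
    q=np.argwhere(m)[:,::-1].astype(float); u=cv2.undistortPoints(q[:,None],K,d)[:,0]; v=np.c_[u,np.ones(len(u))]@Rc.T; P=(e+v*((z-e[2])/v[:,2])[:,None])[:,:2]-c
    r=np.hypot(*P.T); a=np.degrees(np.arctan2(P[:,1],P[:,0]))%360; k=(r>20)&(r<50)&(a>60)&(a<200)
    if k.any(): print(n,k.sum(),"ang",a[k].mean().round(1),a[k].min().round(1),a[k].max().round(1),"r",r[k].min().round(1),r[k].max().round(1))
E
```

```text
41.02 yaw 84.9 tau [-0.05 -0.08  0.04] F [ 0.5  0.5 -0.3] open 60.05 j7 -0.51 [530.6  55.2 130.7]
nut in tool x,y 2.1 -0.5 F tool 0.5 0.5
pointer 0.62 [262. 169.] [517.4  86. ]
green_mark 0.68 [263. 164.] [518.3  89. ]
white_mark 0.7 [235. 206.] [497.1  63.1]
nut_mid 0.61 [287. 214.] [531.3  58.1]
red 106 ang 111.3 106.6 116.6 r 21.3 33.1
green 148 ang 107.1 103.2 111.5 r 31.2 44.7
```

```bash
python3 -c "
from cell import bot
print(bot.sign_off())"
```

```text
the job is handed in; nothing more can be done
None
```

The job is handed in, though sign-off returned no verdict. The nut went down finger-tight to the white mark and the spanner took it on to about 4° (2.4 mm) short of the green mark, inside the 6 mm limit. The spanner lies back on its rest, at about 41 s of the 72 s allowed.

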